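# Stock the locking display carousel

### The job

Put every coloured tin standing on the counter into the locking display case, each in an empty pocket of its own: pull up the orange plunger, turn the wheel until an empty pocket stands in the window, let the plunger snap home, and slide the tin along the lane, under the hood, fully into the pocket. Leave the black tins that are already inside in their pockets. When all are in, turn the wheel back until the red panel shuts the window, with the plunger snapped home in its hole, and leave the other goods on the counter where they stand.

Things in the scene. Friction and masses are not known exactly. Their poses are not given: they have to be found in the camera images.
- case: fixed display case, 228 mm across, 66 mm high under its index arm; origin on the wheel's axis at counter level, z up; its window looks along its own -x. Flat hexagonal wooden floor, 240 mm across flats, top 15 mm above the counter. A clear fence of 110 mm inner radius goes all round but for the window; a flat clear hood covers it, underside 58 mm and top 66 mm above the counter (a tin passes under with 9 mm to spare)
- window (a point): middle of the loading window at floor level, 110 mm from the case's axis, 15 mm above the counter; the window is 64 mm wide. Here the hood is notched back to 100 mm from the axis, so that fingers pushing a tin can come up to the hood's edge, its top at 66 mm
- lane_mid (a point): middle of the loading lane at floor level (15 mm above the counter), 165 mm from the case's axis: the case's floor runs on flat out of the window to 220 mm from the axis, 76 mm wide, between two brass rails 5 mm high and 62 mm apart
- wheel (a joint): star wheel in the case, rad, turns either way without end, anticlockwise from above positive; 0 = shut (red blank sector in the window). Sectors of 60 degrees: the blank and pockets k = 1..5, pocket k lying k x 60 degrees anticlockwise of the blank, so in the window at -k x 60 degrees (or 360 - k x 60). The pockets' side walls push the tins round on the fixed floor
- wheel_hub (a point): centre of the wheel's hub at floor level, on the case's axis; hub radius 50 mm. A pocket is 60 mm wide between straight walls, open outward to 100 mm, and holds one tin, its centre 74 mm (touching the hub) to 86 mm from the axis, free to shift 6 mm sideways; a tin farther out than 86 mm can catch on the window's edge when the wheel turns
- plunger (a joint): spring plunger on the wheel's index arm, m of upward pull: 0 = pin home in a hole of the hood (locked, 1 to 2 degrees of play); below 0.008 it still holds; 0.008 to 0.009 = tip level with the hood's top, where it rides if let go between holes until brought over one; 0.016 = fully out. Spring 5 N at 0, 8 N fully out, downward; the wheel turns with under 1 N at the knob
- knob_mid (a point): centre of the orange plunger knob, an upright round knob 26 mm across and 33 mm high that spins freely on its own axis; 70 mm from the case's axis, always over the middle of the blank sector; 82 to 115 mm above the counter when home, over the dark index arm (26 mm wide, top at 78 mm). Pulled straight up
- home_hole (a point): mouth of the hole, in the hood's top 66 mm above the counter, where the plunger sits when the wheel is shut: over the window side, 70 mm from the axis. Five more such holes follow every 60 degrees on the same circle
- tin1_mid (a point): centre of the red metal tin with a silver disc on its lid, if it is there: closed upright cylinder 48 mm in diameter, 34 mm high, 60 to 130 g; to be loaded
- tin2_mid (a point): centre of the blue metal tin with a silver disc on its lid, if it is there: closed upright cylinder 48 mm in diameter, 34 mm high, 60 to 130 g; to be loaded
- tin3_mid (a point): centre of the brass-gold metal tin with a silver disc on its lid, if it is there: closed upright cylinder 48 mm in diameter, 34 mm high, 60 to 130 g; to be loaded
- tin4_mid (a point): centre of the dark green metal tin with a silver disc on its lid, if it is there: closed upright cylinder 48 mm in diameter, 34 mm high, 60 to 130 g; to be loaded
- stock1_mid (a point): centre of a black tin with a yellow disc on its lid, if it is there: same size as the others, already standing in a pocket of the case from the start, pocket 1
- stock2_mid (a point): centre of a black tin with a yellow disc on its lid, if it is there: same size as the others, already standing in a pocket of the case from the start, pocket 3
- stock3_mid (a point): centre of a black tin with a yellow disc on its lid, if it is there: same size as the others, already standing in a pocket of the case from the start, pocket 4
- mug: blue mug, 82 mm wide, 95 mm high; origin under its centre; bystander, to be left where it stands
- glass_dish: amber glass dish, 110 mm wide, 35 mm high; origin under its centre; bystander, to be left where it stands
- carton_yellow: yellow carton, 35 x 60 x 80 mm high; origin under its centre; bystander, to be left where it stands
- carton_white: flat white carton, 50 x 90 x 30 mm high; origin under its centre; bystander, to be left where it stands
- owl: dark wooden bird figurine, 42 mm wide, 55 mm high; origin under its centre; bystander, to be left where it stands
- pen_pot: black pen pot, 60 mm wide, 135 mm high with its pens; origin under its centre; bystander, to be left where it stands
- jar: green glass jar with a wooden lid, 60 mm wide, 75 mm high; origin under its centre; bystander, to be left where it stands

How it is judged (in metres and radians):
On the way, in this order (a step that is already met when the one before it is completed fails the run):
1. the wheel is turned away from shut and locked with the plunger home in another hole (value of joint plunger below 0.003 m and horizontal distance between knob_mid and home_hole above 0.05 m), for 0.2 s.
2. every coloured tin is inside the case in a pocket, with the plunger home (horizontal distance between each of tin1_mid, tin2_mid, tin3_mid, tin4_mid and case below 0.092 m and height (world z) of each of tin1_mid, tin2_mid, tin3_mid, tin4_mid below 0.04 m and angle between each of tin1_mid, tin2_mid, tin3_mid, tin4_mid's own z axis and vertical below 0.15 rad and value of joint plunger below 0.003 m), for 0.2 s.
At the end, for the whole second after the job is handed in: every tin stands upright in a pocket of the case (centre within 92 mm of the axis), the red panel shuts the window with the knob within 6 mm of its place over the home hole, and the plunger is home to 3 mm (all of step 2 and horizontal distance between each of stock1_mid, stock2_mid, stock3_mid and case below 0.092 m and height (world z) of each of stock1_mid, stock2_mid, stock3_mid below 0.04 m and angle between each of stock1_mid, stock2_mid, stock3_mid's own z axis and vertical below 0.15 rad and horizontal distance between knob_mid and home_hole below 0.006 m); the robot touches nothing.
It fails at once if another article on the counter is shoved more than 5 cm or knocked over (distance of any of mug, glass_dish, carton_yellow, carton_white, owl, pen_pot, jar from where it was at the start of the episode above 0.05 m or angle between any of mug, glass_dish, carton_yellow, carton_white, owl, pen_pot, jar's own z axis and vertical above 0.6 rad).
Of stock1, stock2, stock3 only 1 to 2 are there at a start; the rules pass over those that are not, and their reading is None.
Of tin1, tin2, tin3, tin4 only 2 to 3 are there at a start; the rules pass over those that are not, and their reading is None.
At some moment in a run one of tin1, tin2, tin3, tin4 may be knocked a few centimetres aside while the robot is not near it.
Once in a run the grip may slacken for a moment while it holds something.
It also fails if it takes over 210 s, if anything falls off the work surface, if the arm or the gripper's body presses on something with over 40 N, if the wrist force passes 120 N, or if a joint passes its speed limit or range.

### The arm

A 6-joint arm with a two-finger parallel gripper is mounted at the origin on the work surface. World frame = base frame: x ahead of the robot, y to its left, z up, the work surface at z = 0. Lengths are in mm, angles in rad, forces in N, time in s.
With the tool pointing down it reaches from about 300 to 775 mm from the base axis. Payload 14.6 kg.
Tool frame: the origin (TCP) lies between the finger pads; the fingertips stand ctrl.tip_reach ahead of it and the grasp point (between the pads) lies 2 mm behind it (ctrl.tip_reach is the distance from the TCP to the fingertips, in mm); z points along the fingers, y is the direction in which the jaws open and shut (so a half turn about z gives the same grasp; the last joint's range is limited). The gripper opens to 94 mm and grips with 3 to 60 N. Pads are 16 mm wide; open, the fingers measure 119 mm over their backs; the gripper's body (75 mm by 177 mm) begins 78 mm behind the grasp point.
Start: joints at [-1.371, 0.3, 1.521, -0, 1.321, -0.067], TCP at [144.999, -530.533, 222.446] pointing down, gripper open.
Joint ranges: [-3.03, 3.03], [-0.79, 2.21], [0.23, 2.52], [-1.04, 4.18], [0, 3.07], [-2.55, 2.55]. Speed limits (rad/s): [2.22, 2.22, 2.57, 3.14, 3.14, 3.14].

### API

Orientations are given as a unit quaternion [w, x, y, z].
In Python, from workcell import ctrl gives the robot as it stands.
- The arm moves only by the tool play_rows, never from a script. Its argument "commands" is a list that holds one entry, the list of rows, each a list of 7 numbers: the turn, a rotation vector about the tool's x, y, z in rad, then the shift along the tool's x, y, z in m, then the closure, from 0 (fully open) to 1 (shut). In form: [[[ax, ay, az, dx, dy, dz, claw], ...]]. A call has 1 to 12 rows; each row shifts and turns the commanded pose from where the row before left it, along the tool's axes as they then stand; what a row does not reach is not made up. A row lasts 1/12 s, in which the tool goes at most 41.7 mm and 7.16 degrees, less where a joint would pass 70% of its speed; a pose out of reach is approached as far as the arm can. A call with a gripper value outside its range is refused whole. The fingers move at their own pace and stop on an object; "newtons" is the grip in N (left out, the last holds). Time passes only in rows, so rows that do not move let the fingers close. It gives the time, the measured TCP pose, the force and the opening at its end, in the units of the state.
- ctrl.get_state(): the state, without advancing time (a new reading comes with each control period).
- ctrl.get_image(name): name is "scene" or "side" or "wrist"; returns (picture, depth): 420x560x3 uint8, red, green, blue; 420x560 float32, mm along the optical axis (not along the pixel's ray), 0 where there is no reading.
- ctrl.get_calibration(name): a dict with "fovy" (degrees; the focal length in pixels is half the picture's height over the tangent of half this angle, whatever the lens; pixels are square), "cx", "cy" (the principal point, pixels), "R" (3x3) and "t" (3): a world point X has camera coordinates R X + t. Camera axes: x right, y down, z forward; pixel columns grow to the right and rows downward; lengths in mm; the calibration is good to about 2 mm. The wrist camera is an equidistant fisheye: a pixel r from the principal point sees the ray r / f radians off the axis. A picture is of the moment at which its call begins: read the wrist's pose just before it. get_calibration takes no time and is no camera call; for the wrist camera it gives the pose at the moment of the call.
- ctrl.job_done(): hands the job in, once; it reports no verdict.
Trained networks look in the newest picture that a camera, given by its name, has taken for a name from the list of things; names that differ only in an ending like _2 or _b are one class to them, and where a whole thing is asked for, a point or a joint stands for the part that bears it (a point fixed in the world has none). Each returns a list of dicts, best first, with "conf" (0 to 1); they miss things now and then, are a little off and sometimes report something else, mostly with a low value. They report only what shows in the picture. A call takes as long as a camera call.
- ctrl.outline_of(query, camera): "mask" (420x560 bool, what is visible of it) and "box" ([left, top, right, bottom] in pixels, round what is visible of it).
- ctrl.landmark_of(query, camera): "uv" ([column, row] in pixels: a listed point, or the origin of a listed thing).
The state is a dict: "clock": time; "joint_pos": joint angles; "qd": joint speeds; "joint_efforts": joint torques, N m; "eef_pos": TCP position; "tcp_rot": TCP orientation; "force": force on the tool from outside, world axes, zero at the start; "ft_torque": the same for the moment, N m; "finger_gap": finger opening in mm.
Only numpy, scipy, OpenCV 4.12 (cv2) and the standard library are available. Lean on these libraries where they do the work, as an engineer would, in place of code of your own. Each camera call takes 0.05 s, during which the arm holds its last target.

## Working session

There is one attempt and no reset: what is moved stays moved. The work goes in short steps, Python scripts to look and compute and a tool call to move; the robot and the scene stay as the last step left them, time stands still between calls to the robot, and variables do not carry over. Pictures are saved under pics/ and viewed, and the job is handed in when it is done.

Besides the shell and the picture viewer there is one more tool, called after "Call:" by a JSON object that holds its "name" and its "arguments", one argument or row to a line. play_rows: Moves the arm, as the interface text tells. Its arguments: {"type":"object","properties":{"commands":{"type":"array"},"newtons":{"type":"number"}},"required":["commands"]}

```bash
mkdir -p pics
cat > h.py <<'E'
from workcell import ctrl
import numpy as np, cv2
def save(n,f):
    im,d=ctrl.get_image(n); cv2.imwrite('pics/'+f,im[:,:,::-1]); return im,d
def foc(c): return 210/np.tan(np.radians(c['fovy'])/2)
def ray(cam,uv,c=None):
    c=c or ctrl.get_calibration(cam); f=foc(c); x=(uv[0]-c['cx'])/f; y=(uv[1]-c['cy'])/f
    if cam=='wrist':
        r=np.hypot(x,y); s=np.sinc(r/np.pi); d=np.array([x*s,y*s,np.cos(r)])
    else: d=np.array([x,y,1.])
    R=np.array(c['R']);t=np.array(c['t'])
    return -R.T@t, R.T@d
def atz(cam,uv,z,c=None):
    o,d=ray(cam,uv,c); k=(z-o[2])/d[2]; return o+k*d
def proj(cam,X,c=None):
    c=c or ctrl.get_calibration(cam); p=np.array(c['R'])@X+np.array(c['t']); f=foc(c)
    if cam=='wrist':
        r=np.hypot(p[0],p[1]); th=np.arctan2(r,p[2]); return c['cx']+f*th*p[0]/max(r,1e-9), c['cy']+f*th*p[1]/max(r,1e-9)
    return c['cx']+f*p[0]/p[2], c['cy']+f*p[1]/p[2]
E
python3 - <<'E'
from h import *
print(ctrl.get_state(), ctrl.tip_reach)
for n in('scene','side','wrist'):
    save(n,n+'0.png'); print(n,ctrl.get_calibration(n))
E
```

```text
{'clock': 0.0, 'joint_pos': array([-1.37060718e+00,  3.00468005e-01,  1.52161393e+00, -1.80293676e-05,
        1.32069901e+00, -6.65748116e-02]), 'qd': array([ 4.34209603e-04, -1.66629221e-03, -5.00912925e-05, -8.95911273e-04,
        7.10150447e-04, -8.21721814e-04]), 'joint_efforts': array([-1.91110121e-03, -5.31809235e+01, -3.52733588e+01,  7.07719359e-02,
        2.44157261e-02, -8.48927789e-05]), 'eef_pos': array([ 144.94125102, -530.29200305,  221.87412317]), 'tcp_rot': array([-5.92239746e-04,  9.91117332e-01,  1.32989028e-01, -4.83772472e-05]), 'force': array([0.59421409, 0.04750764, 0.61387163]), 'ft_torque': array([-0.0514231 , -0.02732746, -0.03113216]), 'finger_gap': 94.00496128189772} 17.0
scene {'fovy': 48.11982557150472, 'cx': 283.4631220720862, 'cy': 206.46479047638908, 'R': array([[-0.31010249,  0.95061518,  0.01293122],
       [ 0.6975592 ,  0.23675197, -0.67628371],
       [-0.64594706, -0.20069697, -0.73652775]]), 't': array([ 152.24735156, -355.28581126, 1656.38263387])}
side {'fovy': 44.309690401669286, 'cx': 280.76984744524464, 'cy': 199.30769938280866, 'R': array([[ 0.99860552, -0.05049842,  0.01539241],
       [-0.02125233, -0.65143447, -0.75840719],
       [ 0.04832551,  0.75702248, -0.65159927]]), 't': array([-574.21446522,   93.03684693, 1682.44137285])}
wrist {'fovy': 65.70646984690485, 'cx': 281.7039427004751, 'cy': 212.80519690225756, 'R': array([[ 2.63624383e-01, -9.64625387e-01, -2.16601260e-04],
       [-9.37458805e-01, -2.56252875e-01,  2.35595953e-01],
       [-2.27317343e-01, -6.19057830e-02, -9.71851069e-01]]), 't': array([-549.64615271,  -23.80278488,  389.18556998])}
```

View pics/scene0.png

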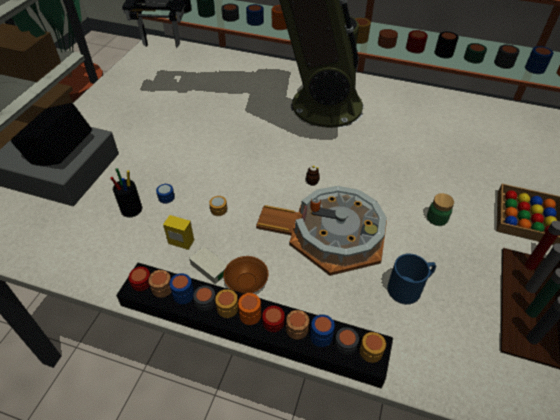

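View pics/side0.png

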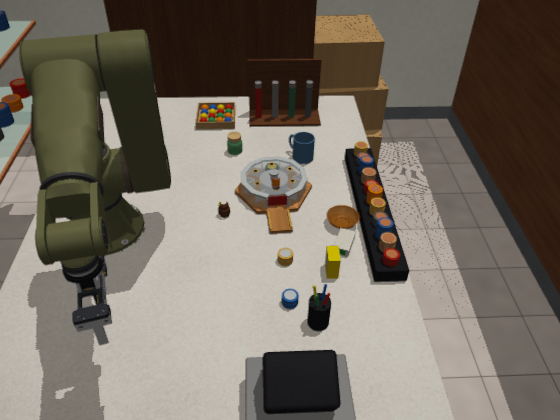

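View pics/wrist0.png

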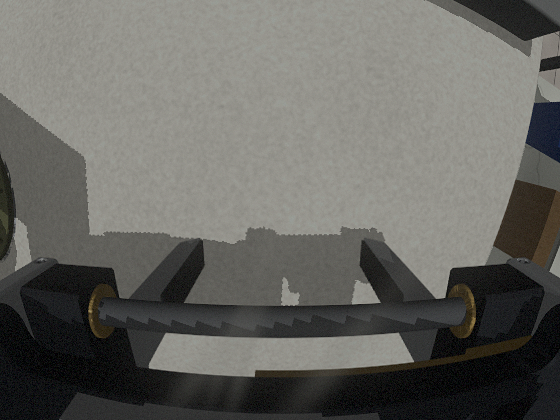

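Run:
```python
from h import *
for cam in('scene','side'):
  for q,z in [('case',0),('window',15),('lane_mid',15),('knob_mid',98.5),('home_hole',66),('wheel_hub',15),('tin1_mid',17),('tin2_mid',17),('tin3_mid',17),('tin4_mid',17),('stock1_mid',32),('mug',0),('glass_dish',0),('carton_yellow',0),('carton_white',0),('owl',0),('pen_pot',0),('jar',0)]:
    r=ctrl.landmark_of(q,cam)
    print(cam,q,[(round(x['conf'],2),np.round(x['uv']).tolist(),np.round(atz(cam,x['uv'],z)[:2]).tolist()) for x in r[:3]])
print(ctrl.get_state()['clock'])
```

```text
scene case [(0.95, [338.0, 234.0], [554.0, 176.0]), (0.46, [207.0, 272.0], [780.0, -106.0])]
scene window [(0.86, [297.0, 220.0], [556.0, 60.0]), (0.4, [218.0, 203.0], [566.0, -169.0])]
scene lane_mid [(0.59, [279.0, 217.0], [562.0, 11.0])]
scene knob_mid [(0.65, [434.0, 218.0], [509.0, 401.0]), (0.61, [313.0, 209.0], [577.0, 106.0])]
scene home_hole [(0.86, [316.0, 212.0], [555.0, 111.0]), (0.31, [340.0, 233.0], [605.0, 185.0])]
scene wheel_hub []
scene tin1_mid []
scene tin2_mid [(0.75, [167.0, 192.0], [575.0, -321.0]), (0.49, [183.0, 242.0], [723.0, -198.0])]
scene tin3_mid [(0.57, [217.0, 206.0], [580.0, -165.0])]
scene tin4_mid []
scene stock1_mid []
scene mug [(0.92, [402.0, 288.0], [672.0, 364.0])]
scene glass_dish [(0.83, [244.0, 281.0], [774.0, -10.0]), (0.23, [339.0, 232.0], [550.0, 175.0])]
scene carton_yellow [(0.91, [181.0, 241.0], [711.0, -212.0]), (0.55, [403.0, 291.0], [679.0, 367.0])]
scene carton_white [(0.56, [207.0, 270.0], [774.0, -110.0])]
scene owl [(0.6, [312.0, 180.0], [378.0, 51.0])]
scene pen_pot [(0.58, [130.0, 211.0], [661.0, -393.0])]
scene jar [(0.96, [
[... 361 characters left out ...]
n1_mid []
side tin2_mid [(0.52, [293.0, 298.0], [593.0, -325.0])]
side tin3_mid [(0.48, [286.0, 256.0], [582.0, -164.0])]
side tin4_mid []
side stock1_mid []
side mug [(0.71, [274.0, 190.0], [559.0, 176.0]), (0.18, [340.0, 223.0], [772.0, -2.0])]
side glass_dish [(0.7, [340.0, 225.0], [771.0, -11.0]), (0.49, [280.0, 188.0], [581.0, 184.0])]
side carton_yellow [(0.7, [331.0, 273.0], [715.0, -220.0])]
side carton_white [(0.88, [344.0, 246.0], [769.0, -111.0]), (0.63, [280.0, 217.0], [574.0, 32.0])]
side owl [(0.7, [222.0, 213.0], [381.0, 59.0]), (0.38, [343.0, 245.0], [769.0, -105.0])]
side pen_pot [(0.77, [316.0, 324.0], [652.0, -402.0])]
side jar [(0.63, [236.0, 148.0], [421.0, 437.0])]
1.95
```

Run:
```python
import cv2
a=cv2.imread('pics/scene0.png')[150:300,100:460]; cv2.imwrite('pics/c1.png',cv2.resize(a,None,fx=2.2,fy=2.2,interpolation=3))
a=cv2.imread('pics/side0.png')[120:320,190:390]; cv2.imwrite('pics/c2.png',cv2.resize(a,None,fx=3,fy=3,interpolation=3))
```

```text
(no output)
```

View pics/c1.png

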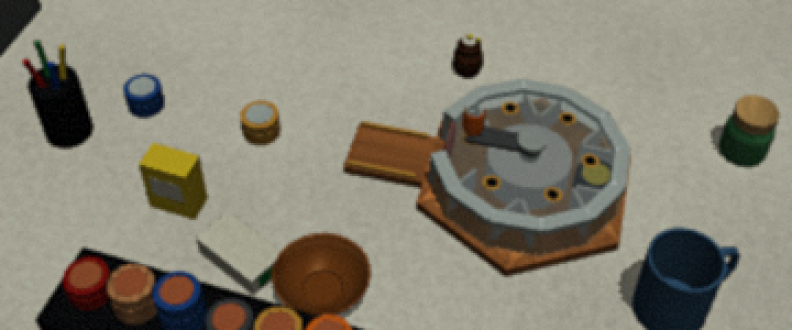

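View pics/c2.png

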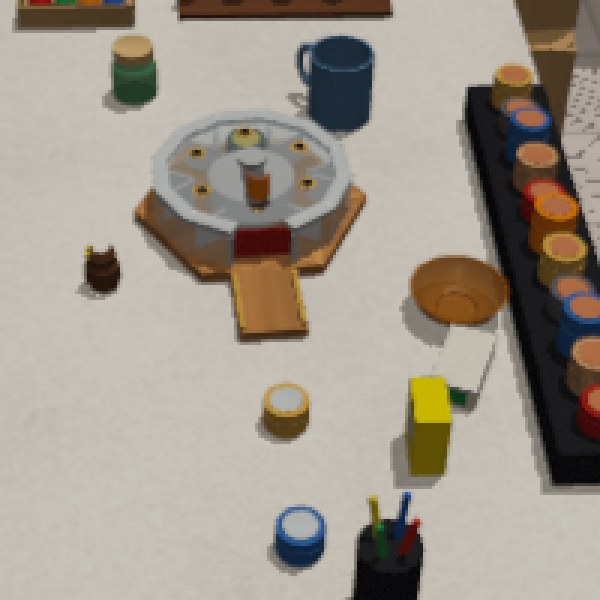

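```bash
cat >> h.py <<'E'
from scipy.spatial.transform import Rotation as Rn
def pose():
    s=ctrl.get_state(); q=s['tcp_rot']; return s, s['eef_pos'], Rn.from_quat([q[1],q[2],q[3],q[0]])
def delta(p, heading=None, frm=None):
    """tool-frame shift (m) and rotvec to reach world TCP p, tool down, tool x heading (rad)"""
    s,e,R=pose()
    if frm is not None: e=np.array(frm)
    out={}
    if heading is not None:
        c,sn=np.cos(heading),np.sin(heading)
        T=Rn.from_matrix(np.array([[c,sn,0],[sn,-c,0],[0,0,-1]]))
        out['rot']=np.round((R.inv()*T).as_rotvec(),4)
        out['shift_after_rot']=np.round(T.inv().apply(np.array(p)-e)/1000,4)
    out['shift']=np.round(R.inv().apply(np.array(p)-e)/1000,4)
    return out
E
python3 - <<'E'
from h import *
s,e,R=pose(); c=ctrl.get_calibration('wrist'); Rc=np.array(c['R']); o=-Rc.T@np.array(c['t'])
print('cam in tool',R.inv().apply(o-e)); print('cam axes in tool',np.round(R.inv().as_matrix()@Rc.T,3))
print(delta([560,60,330],np.pi/2))
E
```

```text
cam in tool [  68.54920942   -0.23782094 -161.67707777]
cam axes in tool [[ 0.    -0.972 -0.236]
 [ 1.    -0.     0.001]
 [-0.001 -0.236  0.972]]
{'rot': array([ 0.   , -0.   , -1.304]), 'shift_after_rot': array([ 0.5905,  0.415 , -0.1076]), 'shift': array([ 0.556 , -0.4602, -0.1075])}
```

Call:
{"name": "play_rows", "arguments": {
  "commands": [
    [[0,0,-0.1185,0,0,-0.01,0],[0,0,-0.1185,0,0,-0.01,0],[0,0,-0.1185,0,0,-0.01,0],[0,0,-0.1185,0,0,-0.01,0],[0,0,-0.1185,0,0,-0.01,0],[0,0,-0.1185,0,0,-0.01,0],[0,0,-0.1185,0,0,-0.01,0],[0,0,-0.1185,0,0,-0.01,0],[0,0,-0.1185,0,0,-0.01,0],[0,0,-0.1185,0,0,-0.01,0],[0,0,-0.119,0,0,-0.01,0]]
  ]
}}

```text
clock: 2.87
eef_pos: [145.0, -530.5, 332.9]
tcp_rot: [-0.0, 0.705, 0.709, 0.0]
force: [-0.0, 0.1, 0.2]
finger_gap: 94.0
```

Call:
{"name": "play_rows", "arguments": {
  "commands": [
    [[0,0,0,0.02,0.015,0,0],[0,0,0,0.03,0.025,0,0],[0,0,0,0.03,0.025,0,0],[0,0,0,0.03,0.025,0,0],[0,0,0,0.03,0.025,0,0],[0,0,0,0.03,0.025,0,0],[0,0,0,0.03,0.025,0,0],[0,0,0,0.03,0.025,0,0],[0,0,0,0.03,0.025,0,0],[0,0,0,0.03,0.025,0,0],[0,0,0,0.03,0.02,0,0],[0,0,0,0.03,0.02,0,0]]
  ]
}}

```text
clock: 3.87
eef_pos: [425.8, -178.7, 332.5]
tcp_rot: [0.0, 0.707, 0.707, 0.0]
force: [0.8, -0.2, 0.2]
finger_gap: 93.6
```

Call:
{"name": "play_rows", "arguments": {
  "commands": [
    [[0,0,0,0.03,0.025,0,0],[0,0,0,0.03,0.025,0,0],[0,0,0,0.03,0.025,0,0],[0,0,0,0.03,0.025,0,0],[0,0,0,0.03,0.025,0,0],[0,0,0,0.03,0.01,0,0],[0,0,0,0.03,0,0,0],[0,0,0,0.02,0,0,0],[0,0,0,0,0,0,0],[0,0,0,0,0,0,0]]
  ]
}}

```text
clock: 4.7
eef_pos: [560.0, 50.1, 332.4]
tcp_rot: [-0.0, 0.707, 0.708, -0.0]
force: [-0.7, -0.5, -0.3]
finger_gap: 94.0
```

Run:
```python
from h import *
s,e,R=pose(); print(e,R.as_matrix().round(3)[:,0],s['joint_pos'],s['clock'])
c=ctrl.get_calibration('wrist')
im,d=save('wrist','w1.png'); np.save('w1d.npy',d); np.save('w1c.npy',c,allow_pickle=True)
for q,z in [('case',0),('window',15),('lane_mid',15),('knob_mid',98.5),('home_hole',66),('wheel_hub',15),('tin2_mid',17),('tin3_mid',17),('stock1_mid',32)]:
    r=ctrl.landmark_of(q,'wrist')
    print(q,[(round(x['conf'],2),np.round(x['uv']).tolist(),np.round(atz('wrist',x['uv'],z,c)[:2],1).tolist()) for x in r[:3]])
```

```text
[559.95540132  50.05874585 332.35920996] [-0.002  1.    -0.   ] [ 2.40764531e-02  2.71640429e-01  1.30575291e+00 -1.42727073e-04
  1.56435780e+00  2.23931840e-02] 4.7
case [(0.71, [280.0, 100.0], [557.0, 172.1]), (0.46, [283.0, 174.0], [562.4, 59.7])]
window [(0.63, [283.0, 170.0], [562.5, 66.8])]
lane_mid [(0.83, [286.0, 210.0], [566.6, 6.3]), (0.31, [282.0, 172.0], [561.6, 63.7]), (0.22, [403.0, 270.0], [765.3, -96.9])]
knob_mid [(0.46, [283.0, 146.0], [561.6, 104.7])]
home_hole [(0.57, [287.0, 146.0], [567.8, 104.3])]
wheel_hub []
tin2_mid [(0.61, [285.0, 171.0], [565.7, 65.7]), (0.42, [293.0, 380.0], [583.4, -327.2])]
tin3_mid [(0.57, [292.0, 307.0], [577.6, -159.8]), (0.39, [296.0, 378.0], [587.5, -323.5])]
stock1_mid []
```

View pics/w1.png

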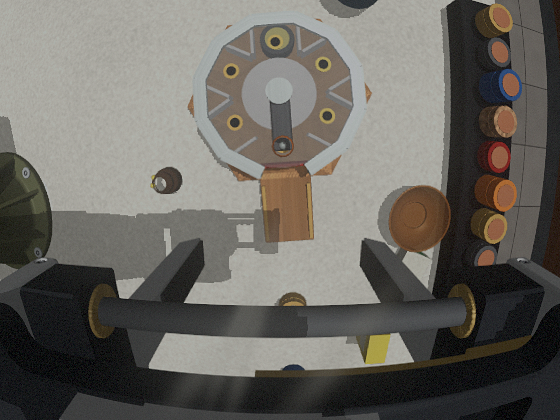

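Run:
```python
from h import *
im=cv2.imread('pics/w1.png'); c=np.load('w1c.npy',allow_pickle=True).item()
a=im[5:255,180:390]; cv2.imwrite('pics/c3.png',cv2.resize(a,None,fx=2.4,fy=2.4,interpolation=3))
hsv=cv2.cvtColor(im,cv2.COLOR_BGR2HSV)
P=[]
for (u,v) in [(231,71),(322,64),(327,116),(235,122)]:
    best=None
    pat=im[v-8:v+9,u-8:u+9].astype(int); g=pat.sum(2)
    m=g<110; ys,xs=np.nonzero(m); P.append((xs.mean()+u-8,ys.mean()+v-8)); print(P[-1],m.sum())
W=np.array([atz('wrist',p,66,c)[:2] for p in P]); print(W)
# holes indices: world; model center + 70*(cos(phi+k60))
from scipy.optimize import least_squares
ang0=np.degrees(np.arctan2(W[:,1]-177,W[:,0]-558)); print(ang0)
def f(p):
    k=np.round((ang0-np.degrees(p[2]))/60)*np.pi/3
    return np.r_[p[0]+70*np.cos(p[2]+k)-W[:,0],p[1]+70*np.sin(p[2]+k)-W[:,1]]
r=least_squares(f,[558,177,np.radians(-90)]); print(r.x,np.degrees(r.x[2]),r.fun.round(1))
```

```text
(np.float64(nan), np.float64(nan)) 0
(np.float64(nan), np.float64(nan)) 0
(np.float64(nan), np.float64(nan)) 0
(np.float64(nan), np.float64(nan)) 0
[[nan nan]
 [nan nan]
 [nan nan]
 [nan nan]]
[nan nan nan nan]<stdin>:9: RuntimeWarning: Mean of empty slice.
  ret = ret.dtype.type(ret / rcount)
Traceback (most recent call last):
ValueError: Residuals are not finite in the initial point.
```

View pics/c3.png

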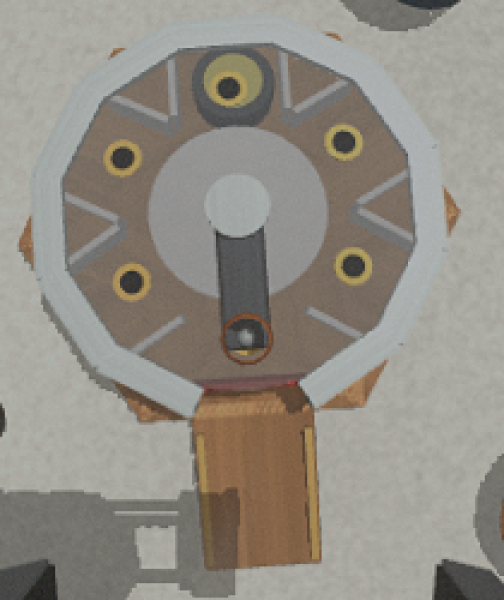

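Run:
```python
from h import *
im=cv2.imread('pics/w1.png'); c=np.load('w1c.npy',allow_pickle=True).item()
P=[]
for (x,y) in [(123,158),(228,88),(343,142),(353,266),(131,282)]:
    u,v=round(x/2.4+180-.3),round(y/2.4+5-.3)
    g=im[v-5:v+6,u-5:u+6].astype(float).sum(2); w=np.clip(200-g,0,None); yy,xx=np.mgrid[-5:6,-5:6]
    P.append((u+(w*xx).sum()/w.sum(),v+(w*yy).sum()/w.sum())); print(P[-1],w.sum(),g.min())
W=np.array([atz('wrist',p,66,c)[:2] for p in P]); print(W)
from scipy.optimize import least_squares
ang0=np.degrees(np.arctan2(W[:,1]-177,W[:,0]-558))
def f(p):
    k=np.round((ang0-np.degrees(p[2]))/60)*np.pi/3
    return np.r_[p[0]+p[3]*np.cos(p[2]+k)-W[:,0],p[1]+p[3]*np.sin(p[2]+k)-W[:,1]]
r=least_squares(f,[558,177,np.radians(-90),70]); print(r.x,np.degrees(r.x[2]),r.fun.round(1))
X=r.x
print('home hole',X[0]+70*np.cos(X[2]),X[1]+70*np.sin(X[2]))
print('knob top', atz('wrist',(246/2.4+179.7,338/2.4+4.7),115,c))
for z,p in [(15,(192,400)),(15,(318,400)),(15,(205,568)),(15,(321,562)),(20,(200,432)),(20,(308,430)),(20,(211,566)),(20,(316,560))]:
    print(z,p,atz('wrist',(p[0]/2.4+179.7,p[1]/2.4+4.7),z,c).round(1))
u=np.array([np.cos(X[2]),np.sin(X[2])]); print('lane end',X[:2]+220*u,'lane mid',X[:2]+165*u)
```

```text
(np.float64(230.52094395280236), np.float64(70.44365781710914)) 1695.0 144.0
(np.float64(274.64814814814815), np.float64(41.52537722908093)) 1458.0 145.0
(np.float64(323.1555367709214), np.float64(63.39306846999155)) 1183.0 155.0
(np.float64(326.83344305464124), np.float64(115.30678077682686)) 1519.0 145.0
(np.float64(234.39093137254903), np.float64(122.0326797385621)) 2448.0 131.0
[[493.10096934 206.28843161]
 [550.88828786 245.3065092 ]
 [614.44946124 215.71577862]
 [619.30105399 145.595606  ]
 [498.37505574 136.53129092]]
[556.28178924 175.92196053  -1.49512435  70.02821754] -85.66431484342701 [ 0.1  0.1 -0.3  0.1  0.1 -0.   0.4 -0.3 -0.  -0.1]
home hole 561.5737740175076 106.12228361564269
knob top [560.94170832 106.41245273 115.        ]
15 (192, 400) [527.9  65.   15. ]
15 (318, 400) [605.7  65.2  15. ]
15 (205, 568) [534.8 -43.8  15. ]
15 (321, 562) [610.  -39.7  15. ]
20 (200, 432) [533.   45.7  20. ]
20 (308, 430) [599.3  47.1  20. ]
20 (211, 566) [539.  -40.8  20. ]
20 (316, 560) [606.2 -36.7  20. ]
lane end [572.9137414  -43.44845263] lane mid [568.75575336  11.39415066]
```

```bash
cat >> h.py <<'E'
C=np.array([556.3,175.9]); A=np.radians(-85.66); H=np.pi+A
def onarc(deg,r=70): # wheel angle deg -> knob pos
    a=A+np.radians(deg); return C+r*np.array([np.cos(a),np.sin(a)])
E
python3 - <<'E'
from h import *
print(delta([*onarc(0),101],H))
E
```

```text
{'rot': array([ 0.    , -0.    , -0.0762]), 'shift_after_rot': array([0.0567, 0.0059, 0.2315]), 'shift': array([0.057 , 0.0016, 0.2315])}
```

Call:
{"name": "play_rows", "arguments": {
  "commands": [
    [[0,0,-0.0762,0,0,0,0],[0,0,0,0.0189,0.002,0.02,0],[0,0,0,0.0189,0.002,0.03,0],[0,0,0,0.0189,0.0019,0.03,0],[0,0,0,0,0,0.03,0],[0,0,0,0,0,0.03,0],[0,0,0,0,0,0.03,0],[0,0,0,0,0,0.025,0],[0,0,0,0,0,0.02,0],[0,0,0,0,0,0.0165,0],[0,0,0,0,0,0,0],[0,0,0,0,0,0,0]]
  ]
}}

```text
clock: 6.2
eef_pos: [561.5, 106.3, 100.9]
tcp_rot: [-0.0, 0.68, 0.733, -0.0]
force: [-0.2, -1.0, 0.7]
finger_gap: 94.1
```

Run:
```python
from h import *
s,e,R=pose(); print(e,s['force'],s['finger_gap'])
print(delta([*onarc(0),101],H))
save('wrist','w2.png')
```

```text
[561.4566981  106.34601509 100.86796991] [-0.1843103  -0.95257543  0.74499541] 94.07671963095684
{'rot': array([-0.001 ,  0.    ,  0.0004]), 'shift_after_rot': array([-0.0003,  0.0001, -0.0001]), 'shift': array([-0.0003,  0.0001, -0.0001])}
```

View pics/w2.png

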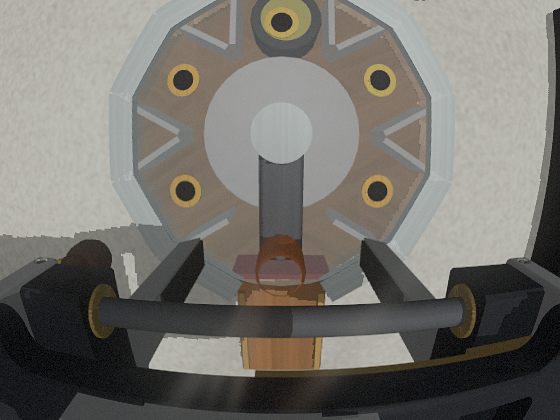

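Run:
```python
import numpy as np
def rows(a,b,n):
    t=np.radians(np.linspace(a,b,n+1)); x=-70*np.cos(t); y=70*np.sin(t)
    x=np.round(x/1000,4);y=np.round(y/1000,4)
    print([[round(float(p),4),round(float(q),4)] for p,q in zip(np.diff(x),np.diff(y))])
rows(0,-60,12);rows(-60,-120,12);rows(-120,0,24)
```

```text
[[0.0003, -0.0061], [0.0008, -0.0061], [0.0013, -0.0059], [0.0018, -0.0058], [0.0024, -0.0057], [0.0028, -0.0054], [0.0033, -0.0052], [0.0037, -0.0048], [0.0041, -0.0045], [0.0045, -0.0041], [0.0048, -0.0037], [0.0052, -0.0033]]
[[0.0054, -0.0028], [0.0057, -0.0024], [0.0058, -0.0018], [0.0059, -0.0013], [0.0061, -0.0008], [0.0061, -0.0003], [0.0061, 0.0003], [0.0061, 0.0008], [0.0059, 0.0013], [0.0058, 0.0018], [0.0057, 0.0024], [0.0054, 0.0028]]
[[-0.0054, -0.0028], [-0.0057, -0.0024], [-0.0058, -0.0018], [-0.0059, -0.0013], [-0.0061, -0.0008], [-0.0061, -0.0003], [-0.0061, 0.0003], [-0.0061, 0.0008], [-0.0059, 0.0013], [-0.0058, 0.0018], [-0.0057, 0.0024], [-0.0054, 0.0028], [-0.0052, 0.0033], [-0.0048, 0.0037], [-0.0045, 0.0041], [-0.0041, 0.0045], [-0.0037, 0.0048], [-0.0033, 0.0052], [-0.0028, 0.0054], [-0.0024, 0.0057], [-0.0018, 0.0058], [-0.0013, 0.0059], [-0.0008, 0.0061], [-0.0003, 0.0061]]
```

Call:
{"name": "play_rows", "arguments": {
  "commands": [
    [[0,0,0,0,0,0,1],[0,0,0,0,0,0,1],[0,0,0,0,0,0,1],[0,0,0,0,0,0,1],[0,0,0,0,0,0,1],[0,0,0,0,0,0,1],[0,0,0,0,0,0,1],[0,0,0,0,0,0,1],[0,0,0,0,0,0,1],[0,0,0,0,0,0,1]]
  ],
  "newtons": 40
}}

```text
clock: 7.08
eef_pos: [561.5, 106.5, 100.9]
tcp_rot: [-0.0, 0.68, 0.734, -0.0]
force: [0.0, -0.3, 0.0]
finger_gap: 30.7
```

Call:
{"name": "play_rows", "arguments": {
  "commands": [
    [[0,0,0,0,0,0,1],[0,0,0,0,0,0,1],[0,0,0,0,0,0,1],[0,0,0,0,0,0,1],[0,0,0,0,0,-0.004,1],[0,0,0,0,0,-0.004,1],[0,0,0,0,0,-0.004,1],[0,0,0,0,0,-0.001,1],[0,0,0,0,0,0,1],[0,0,0,0,0,0,1]]
  ]
}}

```text
clock: 7.92
eef_pos: [561.5, 106.4, 113.8]
tcp_rot: [-0.0, 0.68, 0.734, -0.0]
force: [1.1, -0.3, -8.5]
finger_gap: 25.4
```

Run:
```python
from h import *
s,e,R=pose(); print(e,s['force'],s['finger_gap'])
save('wrist','w3.png')
```

```text
[561.46011938 106.42207067 113.7704829 ] [ 1.13641468 -0.27145844 -8.53712818] 25.36785317764072
```

View pics/w3.png

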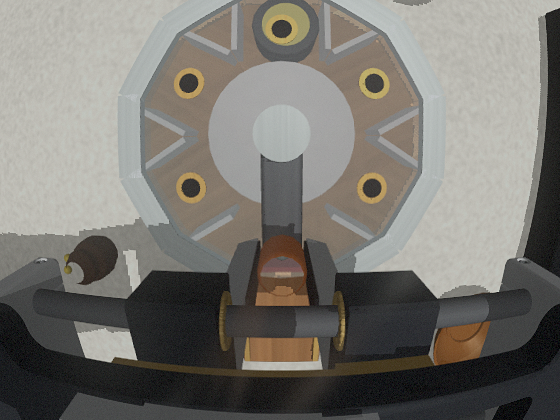

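Call:
{"name": "play_rows", "arguments": {
  "commands": [
    [[0,0,0,0.0003,-0.0061,0,1],[0,0,0,0.0008,-0.0061,0,1],[0,0,0,0.0013,-0.0059,0,1],[0,0,0,0.0018,-0.0058,0,1],[0,0,0,0.0024,-0.0057,0,1],[0,0,0,0.0028,-0.0054,0,1],[0,0,0,0.0033,-0.0052,0,1],[0,0,0,0.0037,-0.0048,0,1],[0,0,0,0.0041,-0.0045,0,1],[0,0,0,0.0045,-0.0041,0,1],[0,0,0,0.0048,-0.0037,0,1],[0,0,0,0.0052,-0.0033,0,1]]
  ]
}}

```text
clock: 8.97
eef_pos: [497.9, 137.1, 113.9]
tcp_rot: [-0.0, 0.68, 0.734, -0.0]
force: [-1.0, -3.8, -7.8]
finger_gap: 25.4
```

Call:
{"name": "play_rows", "arguments": {
  "commands": [
    [[0,0,0,0,0,0,1],[0,0,0,0,0,0,1],[0,0,0,0,0,0.003,1],[0,0,0,0,0,0.004,1],[0,0,0,0,0,0.004,1],[0,0,0,0,0,0.002,1],[0,0,0,0,0,0,1],[0,0,0,0,0,0,1]]
  ]
}}

```text
clock: 9.63
eef_pos: [498.5, 136.5, 101.0]
tcp_rot: [0.0, 0.68, 0.733, -0.0]
force: [-5.2, -3.9, -4.5]
finger_gap: 25.1
```

Run:
```python
from h import *
s,e,R=pose(); print(e,onarc(-60),s['force'],s['finger_gap'])
save('wrist','w4.png')
```

```text
[498.54440195 136.50426961 100.98482291] [498.50067255 136.41281541] [-5.20680772 -3.90168169 -4.51964375] 25.142985787961287
```

View pics/w4.png

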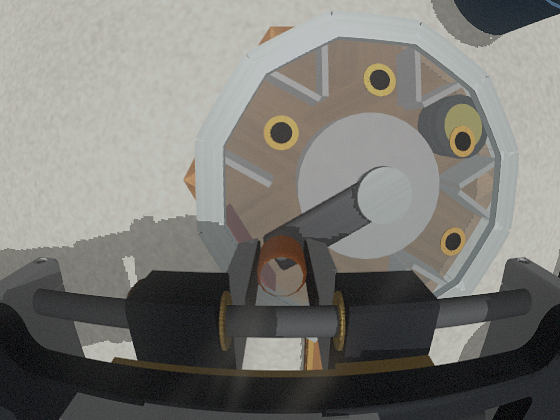

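Call:
{"name": "play_rows", "arguments": {
  "commands": [
    [[0,0,0,0,0,0,0.4],[0,0,0,0,0,0,0.4],[0,0,0,0,0,0,0.3],[0,0,0,0,0,0,0.3],[0,0,0,0,0,0,0.3],[0,0,0,0,0,-0.01,0.2],[0,0,0,0,0,-0.03,0],[0,0,0,0,0,-0.03,0],[0,0,0,0,0,-0.03,0],[0,0,0,0,0,-0.03,0],[0,0,0,0,0,-0.03,0],[0,0,0,0,0,-0.01,0]]
  ]
}}

```text
clock: 10.68
eef_pos: [499.3, 136.9, 276.3]
tcp_rot: [0.002, 0.68, 0.734, 0.003]
force: [-0.1, 0.5, 0.0]
finger_gap: 94.1
```

Run:
```python
from h import *
s,e,R=pose(); print(e,s['force'],s['finger_gap'])
c=ctrl.get_calibration('wrist');im,d=save('wrist','w5.png'); np.save('w5d.npy',d); np.save('w5c.npy',c,allow_pickle=True)
print('expect knob top',proj('wrist',np.r_[onarc(-60),115],c))
```

```text
[499.27587451 136.94876958 276.29103229] [-0.08523907  0.52779314  0.04981563] 94.07616269213214
expect knob top (np.float64(279.3325257211861), np.float64(203.63556032960096))
```

View pics/w5.png

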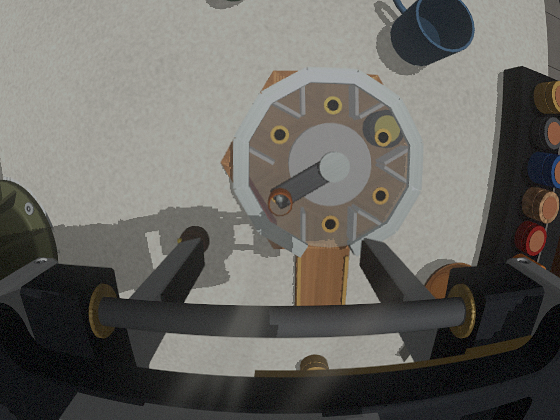

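Run:
```python
from h import *
d=np.load('w5d.npy'); c=np.load('w5c.npy',allow_pickle=True).item()
R=np.array(c['R']);t=np.array(c['t'])
def z(u,v):
    o,dr=ray('wrist',(u,v),c); k=d[v,u]/(R@dr)[2]; return (o+k*dr).round(1)
for p in [(281,201),(282,203),(279,203),(283,200),(305,182),(334,167),(320,255)]: print(p,z(*p))
for q in('tin2_mid','tin3_mid'):
    for cam in('scene','side'):
        ctrl.get_image(cam); print(q,cam,[(x['conf'],atz(cam,x['uv'],17)[:2].round()) for x in ctrl.landmark_of(q,cam)])
```

```text
(281, 201) [500.6 132.8  83. ]
(282, 203) [502.1 129.3  77.1]
(279, 203) [498.7 129.2  77.5]
(283, 200) [502.8 133.7  81.3]
(305, 182) [525.9 155.4  77.9]
(334, 167) [556.  175.5  83.1]
(320, 255) [562.2  46.3  14.7]
tin2_mid scene [(0.52, array([ 585., -324.]))]
tin2_mid side [(0.78, array([ 588., -322.]))]
tin3_mid scene [(0.74, array([ 580., -160.]))]
tin3_mid side [(0.59, array([ 577., -173.]))]
```

Run:
```python
from h import *
d=np.load('w5d.npy'); c=np.load('w5c.npy',allow_pickle=True).item()
R=np.array(c['R']);im=cv2.imread('pics/w5.png')
for v in range(186,222,2):
    row=[]
    for u in range(266,298,2):
        o,dr=ray('wrist',(u,v),c); k=d[v,u]/(R@dr)[2]; row.append(int((o+k*dr)[2]))
    print(v,row)
cv2.imwrite('pics/c5.png',cv2.resize(im[150:270,220:400],None,fx=4,fy=4,interpolation=3))
```

```text
186 [64, 65, 66, 65, 65, 75, 76, 76, 77, 77, 76, 79, 77, 76, 76, 76]
188 [66, 64, 64, 73, 76, 87, 89, 93, 90, 76, 76, 76, 76, 78, 77, 78]
190 [65, 64, 74, 85, 97, 101, 104, 105, 100, 97, 93, 76, 79, 76, 78, 77]
192 [65, 64, 87, 99, 110, 112, 112, 113, 111, 111, 106, 92, 78, 78, 76, 77]
194 [65, 64, 101, 112, 113, 113, 81, 83, 79, 114, 111, 106, 90, 78, 77, 74]
196 [65, 65, 113, 113, 78, 81, 84, 83, 82, 77, 77, 113, 108, 77, 77, 76]
198 [64, 101, 114, 65, 76, 82, 82, 84, 82, 77, 78, 77, 113, 78, 77, 78]
200 [66, 112, 64, 64, 65, 80, 83, 82, 83, 76, 78, 76, 112, 77, 77, 73]
202 [65, 112, 63, 65, 63, 74, 77, 76, 78, 77, 76, 77, 113, 112, 65, 64]
204 [64, 112, 64, 64, 65, 64, 75, 75, 78, 78, 78, 76, 63, 65, 65, 64]
206 [65, 113, 64, 65, 64, 64, 64, 76, 76, 76, 64, 63, 113, 66, 65, 65]
208 [63, 64, 65, 65, 63, 65, 65, 63, 74, 63, 64, 63, 113, 64, 64, 438]
210 [64, 65, 112, 64, 64, 65, 64, 64, 65, 66, 64, 65, 66, 63, 64, 63]
212 [64, 64, 64, 112, 64, 64, 65, 63, 64, 65, 64, 110, 64, 64, 64, 64]
214 [65, 65, 64, 66, 111, 114, 64, 64, 64, 112, 64, 64, 64, 65, 64, 65]
216 [66, 65, 64, 65, 63, 66, 65, 66, 65, 65, 64, 64, 65, 66, 64, 65]
218 [65, 63, 65, 65, 65, 64, 64, 63, 65, 65, 64, 66, 64, 64, 64, 64]
220 [65, 65, 64, 63, 64, 65, 63, 64, 63, 66, 64, 64, 65, 64, 65, 64]
```

View pics/c5.png

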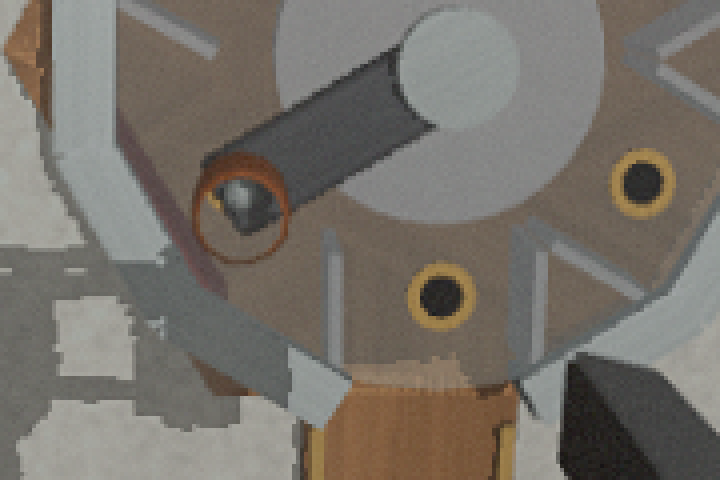

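Run:
```python
from h import *
print(delta([580,-230,277],H))
```

```text
{'rot': array([-0.0019,  0.0002,  0.0005]), 'shift_after_rot': array([-0.3718,  0.0538, -0.0071]), 'shift': array([-0.3719,  0.0536, -0.0071])}
```

Call:
{"name": "play_rows", "arguments": {
  "commands": [
    [[0,0,0,-0.02,0.005,0,0],[0,0,0,-0.034,0.005,0,0],[0,0,0,-0.034,0.005,0,0],[0,0,0,-0.034,0.005,0,0],[0,0,0,-0.034,0.005,0,0],[0,0,0,-0.034,0.005,0,0],[0,0,0,-0.034,0.005,0,0],[0,0,0,-0.034,0.005,0,0],[0,0,0,-0.034,0.005,0,0],[0,0,0,-0.034,0.005,0,0],[0,0,0,-0.034,0.004,0,0],[0,0,0,-0.012,0,0,0]]
  ]
}}

```text
clock: 12.13
eef_pos: [580.5, -233.8, 269.5]
tcp_rot: [-0.001, 0.681, 0.733, -0.0]
force: [-0.1, 0.0, 0.5]
finger_gap: 94.2
```

Call:
{"name": "play_rows", "arguments": {
  "commands": [
    [[0,0,0,0,0,0,0],[0,0,0,0,0,0,0]]
  ]
}}

```text
clock: 12.3
eef_pos: [580.4, -229.9, 270.2]
tcp_rot: [-0.001, 0.68, 0.733, -0.0]
force: [0.4, -0.8, -0.6]
finger_gap: 94.1
```

```bash
cat >> h.py <<'E'
def tins(f):
    s,e,R=pose(); c=ctrl.get_calibration('wrist'); im,d=save('wrist',f); print(e.round(1),s['clock'],s['finger_gap'])
    for q in('tin2','tin3'):
        for x in ctrl.outline_of(q,'wrist')[:2]:
            b=x['box']; print(q,'outline',round(x['conf'],2),[round(float(v)) for v in b])
        for x in ctrl.landmark_of(q+'_mid','wrist')[:2]: print(q,'lm',round(x['conf'],2),np.round(x['uv']),atz('wrist',x['uv'],17,c)[:2].round(1))
    return im,d,c
def lid(uv,im,d,c,h=34,rad=30):
    """fit lid top by silver disc: brightest blob near uv"""
    u,v=map(int,uv); x0=u-rad;y0=v-rad
    p=cv2.cvtColor(im[y0:v+rad,x0:u+rad],cv2.COLOR_RGB2HSV)
    return p
E
python3 - <<'E'
from h import *
im,d,c=tins('w6.png'); np.save('w6d.npy',d); np.save('w6c.npy',c,allow_pickle=True)
E
```

```text
[ 580.4 -229.9  270.2] 12.3 94.10243776924726Traceback (most recent call last):
  File "<stdin>", line 2, in <module>
  File "h.py", line 41, in tins
    for x in ctrl.outline_of(q,'wrist')[:2]:
             ~~~~~~~~~~~~~~~^^^^^^^^^^^
ValueError: it knows: carton_white, carton_yellow, case, glass_dish, home_hole, jar, knob_mid, lane_mid, mug, owl, pen_pot, plunger, stock1_mid, stock2_mid, stock3_mid, tin1_mid, tin2_mid, tin3_mid, tin4_mid, whe
```

View pics/w6.png

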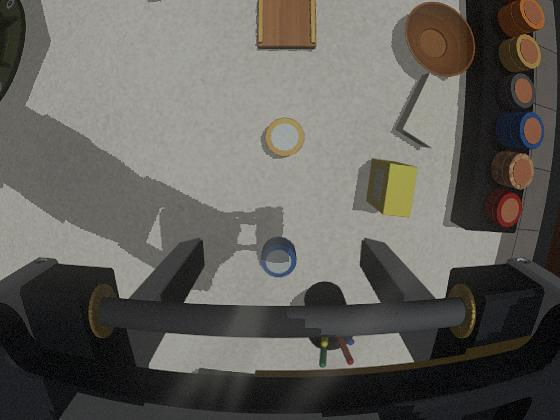

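```bash
sed -i "s/in('tin2','tin3')/in('tin2_mid','tin3_mid')/; s/landmark_of(q+'_mid'/landmark_of(q/" h.py
python3 - <<'E'
from h import *
im,d,c=tins('w6.png')
cv2.imwrite('pics/c6.png',cv2.resize(im[100:290,240:330,::-1],None,fx=3,fy=3,interpolation=3))
for q in('tin2_mid','tin3_mid'):
    m=ctrl.outline_of(q,'wrist')[0]['mask']; print(m.sum())
    # top-lid pixels by depth height ~34
    f=foc(c);R=np.array(c['R']); pts=[]
    for v,u in zip(*np.nonzero(m)):
        if d[v,u]<=0: continue
        o,dr=ray('wrist',(u,v),c); k=d[v,u]/(R@dr)[2]; pts.append(o+k*dr)
    pts=np.array(pts); t=pts[pts[:,2]>29]; print(len(pts),len(t),t[:,2].mean())
    (cx,cy),r=cv2.minEnclosingCircle(t[:,:2].astype(np.float32)); print(cx,cy,r, t[:,:2].mean(0))
E
```

```text
[ 580.6 -229.1  270.6] 12.35 94.05523266175199
tin2_mid outline 0.87 [260, 241, 297, 276]
tin2_mid outline 0.33 [254, 0, 318, 50]
tin2_mid lm 0.82 [279. 259.] [ 584.8 -327.3]
tin3_mid outline 0.87 [270, 118, 306, 157]
tin3_mid lm 0.56 [284. 137.] [ 578.8 -162.7]
1223
1215 959 33.7560359131149
582.5379028320312 -323.3030090332031 24.21934700012207 [ 582.61535845 -321.93096867]
1183
1181 1174 33.714975652319254
579.0708618164062 -162.95030212402344 23.958454132080078 [ 579.07798339 -162.92810944]
```

View pics/c6.png

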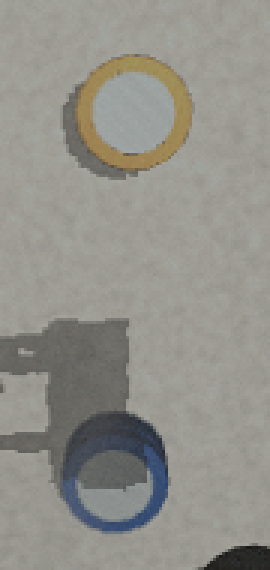

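Run:
```python
from h import *
print(delta([579,-163,25],H))
```

```text
{'rot': array([0.0003, 0.0001, 0.0012]), 'shift_after_rot': array([0.0664, 0.0033, 0.2462]), 'shift': array([0.0664, 0.0033, 0.2462])}
```

Call:
{"name": "play_rows", "arguments": {
  "commands": [
    [[0,0,0,0.02,0.001,0.02,0],[0,0,0,0.026,0.001,0.035,0],[0,0,0,0.0204,0.0013,0.035,0],[0,0,0,0,0,0.035,0],[0,0,0,0,0,0.03,0],[0,0,0,0,0,0.02,0],[0,0,0,0,0,0.01,0],[0,0,0,0,0,0,0],[0,0,0,0,0,0,0]]
  ]
}}

```text
clock: 13.45
eef_pos: [579.3, -164.9, 88.4]
tcp_rot: [0.0, 0.68, 0.734, 0.0]
force: [0.8, -0.4, 0.5]
finger_gap: 94.3
```

Run:
```python
from h import *
print(pose()[1],delta([579,-163,25],H))
save('wrist','w7.png')
```

```text
[ 579.30643172 -164.8848936    88.38025878] {'rot': array([0.0007, 0.0003, 0.0004]), 'shift_after_rot': array([ 0.0019, -0.0002,  0.0634]), 'shift': array([ 0.0019, -0.0002,  0.0634])}
```

View pics/w7.png

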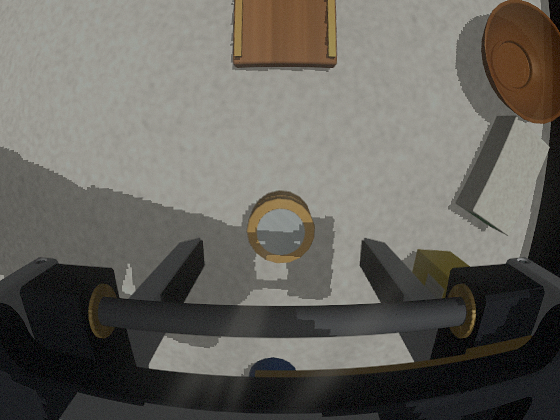

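Call:
{"name": "play_rows", "arguments": {
  "commands": [
    [[0,0,0,0.0019,0,0.02,0],[0,0,0,0,0,0.02,0],[0,0,0,0,0,0.015,0],[0,0,0,0,0,0.0085,0],[0,0,0,0,0,0,0.2],[0,0,0,0,0,0,1],[0,0,0,0,0,0,1],[0,0,0,0,0,0,1],[0,0,0,0,0,0,1],[0,0,0,0,0,0,1],[0,0,0,0,0,0,1],[0,0,0,0,0,0,1]]
  ],
  "newtons": 30
}}

```text
clock: 14.5
eef_pos: [578.9, -162.9, 24.2]
tcp_rot: [0.0, 0.68, 0.734, 0.0]
force: [0.6, 0.8, 2.1]
finger_gap: 47.3
```

Call:
{"name": "play_rows", "arguments": {
  "commands": [
    [[0,0,0,0,0,0,1],[0,0,0,0,0,0,1],[0,0,0,0,0,0,1],[0,0,0,0,0,0,1]]
  ]
}}

```text
clock: 14.83
eef_pos: [578.9, -162.9, 24.2]
tcp_rot: [0.0, 0.68, 0.734, 0.0]
force: [-1.0, -0.2, 4.8]
finger_gap: 47.9
```

Run:
```python
from h import *
u=np.array([np.cos(A),np.sin(A)])
print(pose()[1],pose()[0]['finger_gap'],delta([*(C+170*u),80],H),C+170*u)
```

```text
[ 578.88096832 -162.91766956   24.24731393] 47.93476444096463 {'rot': array([0.0003, 0.0001, 0.0004]), 'shift_after_rot': array([ 0.1696,  0.0031, -0.0558]), 'shift': array([ 0.1695,  0.0032, -0.0558])} [569.16472876   6.38746727]
```

Call:
{"name": "play_rows", "arguments": {
  "commands": [
    [[0,0,0,0,0,-0.025,1],[0,0,0,0,0,-0.031,1],[0,0,0,0.02,0.0005,0,1],[0,0,0,0.025,0.0005,0,1],[0,0,0,0.025,0.0005,0,1],[0,0,0,0.025,0.0005,0,1],[0,0,0,0.025,0.0005,0,1],[0,0,0,0.025,0.0005,0,1],[0,0,0,0.0246,0.0001,0,1],[0,0,0,0,0,0,1],[0,0,0,0,0,0,1]]
  ]
}}

```text
clock: 15.75
eef_pos: [568.8, 7.3, 79.8]
tcp_rot: [-0.0, 0.679, 0.734, -0.0]
force: [-0.6, -0.6, -0.3]
finger_gap: 47.6
```

Run:
```python
from h import *
u=np.array([np.cos(A),np.sin(A)])
print(pose()[1],pose()[0]['finger_gap'],pose()[0]['force'],delta([*(C+170*u),40.3],H))
save('wrist','w8.png')
```

```text
[568.80714174   7.25127281  79.78943091] 47.62148193439092 [-0.58134372 -0.58067284 -0.31676325] {'rot': array([-0.0004,  0.    ,  0.0023]), 'shift_after_rot': array([-0.0009,  0.0003,  0.0395]), 'shift': array([-0.0009,  0.0003,  0.0395])}
```

View pics/w8.png

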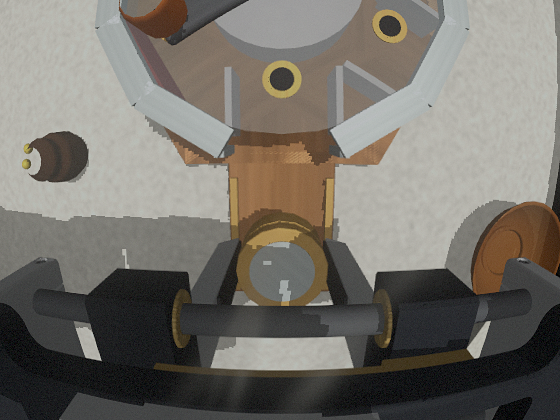

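Call:
{"name": "play_rows", "arguments": {
  "commands": [
    [[0,0,0,0,0,0.015,1],[0,0,0,0,0,0.015,1],[0,0,0,0,0,0.007,1],[0,0,0,0,0,0.002,1],[0,0,0,0,0,0,1],[0,0,0,0,0,0,1]]
  ]
}}

```text
clock: 16.3
eef_pos: [569.3, 6.0, 41.6]
tcp_rot: [0.0, 0.68, 0.733, 0.0]
force: [-0.0, 0.5, -1.0]
finger_gap: 47.7
```

Call:
{"name": "play_rows", "arguments": {
  "commands": [
    [[0,0,0,0,0,0,0.3],[0,0,0,0,0,0,0.3],[0,0,0,0,0,0,0.3],[0,0,0,0,0,0,0.3],[0,0,0,0,0,0,0.3],[0,0,0,0,0,-0.03,0.3],[0,0,0,0,0,-0.03,0.5],[0,0,0,0,0,0,1],[0,0,0,-0.03,0,0,1],[0,0,0,-0.03,0,0,1],[0,0,0,0,0,0,1]]
  ]
}}

```text
clock: 17.22
eef_pos: [573.7, -57.0, 101.0]
tcp_rot: [0.0, 0.681, 0.733, -0.0]
force: [-0.2, 0.1, -0.3]
finger_gap: 35.8
```

Run:
```python
from h import *
u=np.array([np.cos(A),np.sin(A)])
print(pose()[1],pose()[0]['finger_gap'],delta([*(C+222*u),45],H))
save('wrist','w9.png')
```

```text
[573.73015976 -57.00856351 101.04655333] 35.7522656304396 {'rot': array([ 0.0006,  0.0008, -0.002 ]), 'shift_after_rot': array([0.0116, 0.0002, 0.056 ]), 'shift': array([0.0116, 0.0002, 0.056 ])}
```

View pics/w9.png

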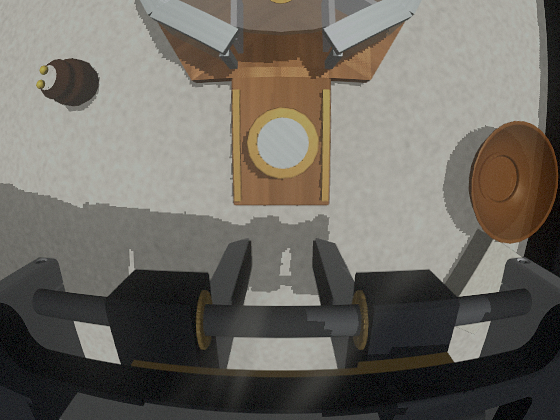

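Call:
{"name": "play_rows", "arguments": {
  "commands": [
    [[0,0,0,0,0,0.02,1],[0,0,0,0,0,0.025,1],[0,0,0,0,0,0.011,1],[0,0,0,0,0,0,1],[0,0,0,0.012,0,0,1],[0,0,0,0.01,0,0,1],[0,0,0,0.01,0,0,1],[0,0,0,0.01,0,0,1],[0,0,0,0.01,0,0,1],[0,0,0,0.01,0,0,1],[0,0,0,0.01,0,0,1],[0,0,0,0.01,0,0,1]]
  ]
}}

```text
clock: 18.27
eef_pos: [567.2, 29.5, 45.1]
tcp_rot: [0.0, 0.68, 0.734, 0.0]
force: [0.6, -0.4, 0.8]
finger_gap: 0.3
```

Call:
{"name": "play_rows", "arguments": {
  "commands": [
    [[0,0,0,0.01,0,0,1],[0,0,0,0.01,0,0,1],[0,0,0,0.005,0,0,1],[0,0,0,0,0,0,1],[0,0,0,0,0,0,1]]
  ]
}}

```text
clock: 18.68
eef_pos: [565.3, 53.5, 44.9]
tcp_rot: [-0.0, 0.679, 0.734, -0.0]
force: [-0.9, -0.2, -0.3]
finger_gap: 0.6
```

Run:
```python
from h import *
u=np.array([np.cos(A),np.sin(A)])
s,e,R=pose();print(e,(e[:2]-C)@u,(e[:2]-C)@[-u[1],u[0]],s['finger_gap'],s['force'],delta([*(C+110*u),45],H))
save('wrist','w10.png')
```

```text
[565.33381951  53.48836215  44.94166017] 122.7442612117756 -0.2555699528568155 0.6280750470438938 [-0.90350918 -0.18702211 -0.25214514] {'rot': array([-0.0002,  0.    ,  0.0009]), 'shift_after_rot': array([ 0.0127,  0.0003, -0.0001]), 'shift': array([ 0.0127,  0.0003, -0.0001])}
```

View pics/w10.png

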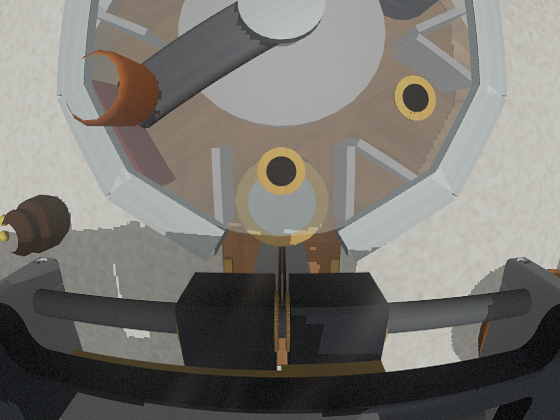

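Call:
{"name": "play_rows", "arguments": {
  "commands": [
    [[0,0,0,0.005,0,0,1],[0,0,0,0.004,0,0,1],[0,0,0,0.0025,0,0,1],[0,0,0,0,0,0,1],[0,0,0,0,0,0,1]]
  ]
}}

```text
clock: 19.15
eef_pos: [564.5, 64.9, 45.0]
tcp_rot: [-0.0, 0.68, 0.734, -0.0]
force: [0.2, -0.0, -0.6]
finger_gap: 0.4
```

```bash
cat >> h.py <<'E'
def rad(q,cam='wrist',z=49,uv=None):
    pass
E
python3 - <<'E'
from h import *
u=np.array([np.cos(A),np.sin(A)])
s,e,R=pose();print(e,(e[:2]-C)@u,s['force'])
c=ctrl.get_calibration('wrist'); im,d=save('wrist','w11.png')
for q in ('tin3_mid',):
    for x in ctrl.landmark_of(q,'wrist'): print(x,np.linalg.norm(atz('wrist',x['uv'],32,c)[:2]-C))
for r in (74,76,78,80,82,86): print(r,proj('wrist',np.r_[C+r*u,49],c))
E
```

```text
[564.47948736  64.92255472  45.00121212] 111.27820418478429 [ 0.1579588  -0.04891143 -0.5684283 ]
74 (np.float64(281.2067946416678), np.float64(198.48472776225145))
76 (np.float64(281.2053659039173), np.float64(202.44523225469257))
78 (np.float64(281.2039937171295), np.float64(206.38561105330047))
80 (np.float64(281.20267764367827), np.float64(210.3048691984311))
82 (np.float64(281.20141719552174), np.float64(214.2020468981091))
86 (np.float64(281.19906098436053), np.float64(221.9265033374359))
```

View pics/w11.png

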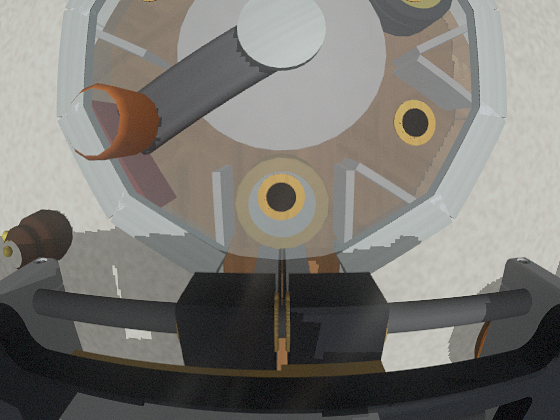

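Call:
{"name": "play_rows", "arguments": {
  "commands": [
    [[0,0,0,-0.02,0,0,1],[0,0,0,-0.03,0,0,0.5],[0,0,0,0,0,-0.03,0],[0,0,0,0,0,-0.035,0],[0,0,0,0,0,-0.035,0],[0,0,0,0,0,-0.03,0],[0,0,0,0,0,0,0],[0,0,0,0,0,0,0]]
  ]
}}

```text
clock: 19.92
eef_pos: [568.9, 14.8, 176.5]
tcp_rot: [0.001, 0.68, 0.733, 0.001]
force: [0.6, 0.3, -0.7]
finger_gap: 43.6
```

Run:
```python
from h import *
u=np.array([np.cos(A),np.sin(A)])
s,e,R=pose();print(e,delta([*onarc(-60),175],H))
c=ctrl.get_calibration('wrist'); im,d=save('wrist','w12.png')
for r in (74,76,78,80,82,86): print(r,proj('wrist',np.r_[C+r*u,49],c), proj('wrist',np.r_[C+(r+24)*u,49],c)[1],proj('wrist',np.r_[C+(r-24)*u,49],c)[1])
cv2.imwrite('pics/c12.png',cv2.resize(im[0:200,180:380,::-1],None,fx=3,fy=3,interpolation=3))
```

```text
[568.85315597  14.79791025 176.45570752] {'rot': array([0.0031, 0.0003, 0.0003]), 'shift_after_rot': array([ 0.1266, -0.0609,  0.0015]), 'shift': array([ 0.1266, -0.0609,  0.0012])}
74 (np.float64(280.3242062989481), np.float64(113.5459202005371)) 140.50954128487032 86.87533964598938
76 (np.float64(280.3239915546514), np.float64(115.78668066598614)) 142.7582749474921 89.07805081950715
78 (np.float64(280.32382089557035), np.float64(118.0292796386065)) 145.0062772013345 91.28502251192988
80 (np.float64(280.32369436788713), np.float64(120.27350583368542)) 147.25333367703985 93.49606322357882
82 (np.float64(280.3236120027355), np.float64(122.51914703990559)) 149.4992305467842 95.7109792434079
86 (np.float64(280.3235798090183), np.float64(127.01382172381894)) 153.98669359282323 100.1516518719739
```

View pics/c12.png

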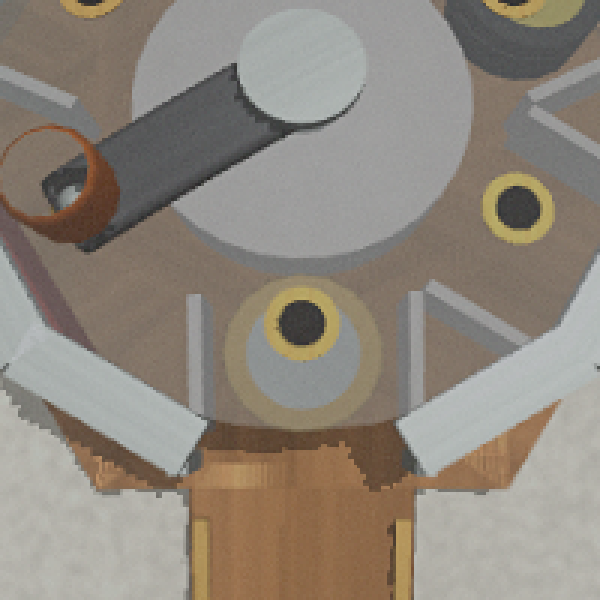

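Call:
{"name": "play_rows", "arguments": {
  "commands": [
    [[0,0,0,0.02,-0.01,0,0.3],[0,0,0,0.035,-0.0169,0,0.3],[0,0,0,0.035,-0.017,0,0.3],[0,0,0,0.0366,-0.017,0,0.3],[0,0,0,0,0,0.02,0.3],[0,0,0,0,0,0.025,0.3],[0,0,0,0,0,0.02,0.3],[0,0,0,0,0,0.01,0.3],[0,0,0,0,0,0,0.3],[0,0,0,0,0,0,0.3]]
  ]
}}

```text
clock: 20.8
eef_pos: [497.8, 136.4, 99.7]
tcp_rot: [-0.0, 0.68, 0.733, -0.001]
force: [0.7, 0.8, -0.1]
finger_gap: 65.8
```

Run:
```python
from h import *
s,e,R=pose();print(e,s['force'],s['finger_gap'],delta([*onarc(-60),101],H))
```

```text
[497.79270503 136.37130559  99.66440126] [ 0.72347049  0.77898896 -0.05196112] 65.79948836870261 {'rot': array([-0.0015,  0.0002,  0.0002]), 'shift_after_rot': array([-0.    ,  0.0007, -0.0013]), 'shift': array([-0.    ,  0.0007, -0.0013])}
```

Close and lift.

Call:
{"name": "play_rows", "arguments": {
  "commands": [
    [[0,0,0,0,0.0007,-0.0013,1],[0,0,0,0,0,0,1],[0,0,0,0,0,0,1],[0,0,0,0,0,0,1],[0,0,0,0,0,0,1],[0,0,0,0,0,0,1],[0,0,0,0,0,0,1],[0,0,0,0,0,-0.004,1],[0,0,0,0,0,-0.004,1],[0,0,0,0,0,-0.004,1],[0,0,0,0,0,-0.001,1],[0,0,0,0,0,0,1]]
  ],
  "newtons": 40
}}

```text
clock: 21.8
eef_pos: [498.5, 136.5, 114.3]
tcp_rot: [-0.0, 0.68, 0.734, -0.0]
force: [-0.1, 1.0, -8.3]
finger_gap: 25.2
```

Call:
{"name": "play_rows", "arguments": {
  "commands": [
    [[0,0,0,0,0,0,1]]
  ]
}}

```text
clock: 21.88
eef_pos: [498.5, 136.5, 114.1]
tcp_rot: [-0.0, 0.68, 0.734, -0.0]
force: [-0.5, 0.5, -8.1]
finger_gap: 25.2
```

Call:
{"name": "play_rows", "arguments": {
  "commands": [
    [[0,0,0,0.0054,-0.0028,0,1],[0,0,0,0.0057,-0.0024,0,1],[0,0,0,0.0058,-0.0018,0,1],[0,0,0,0.0059,-0.0013,0,1],[0,0,0,0.0061,-0.0008,0,1],[0,0,0,0.0061,-0.0003,0,1],[0,0,0,0.0061,0.0003,0,1],[0,0,0,0.0061,0.0008,0,1],[0,0,0,0.0059,0.0013,0,1],[0,0,0,0.0058,0.0018,0,1],[0,0,0,0.0057,0.0024,0,1],[0,0,0,0.0054,0.0028,0,1]]
  ]
}}

```text
clock: 22.88
eef_pos: [493.0, 207.3, 114.1]
tcp_rot: [-0.001, 0.68, 0.734, -0.0]
force: [-5.6, 0.4, -8.5]
finger_gap: 25.2
```

Call:
{"name": "play_rows", "arguments": {
  "commands": [
    [[0,0,0,0,0,0,1],[0,0,0,0,0,0,1],[0,0,0,0,0,0.003,1],[0,0,0,0,0,0.004,1],[0,0,0,0,0,0.004,1],[0,0,0,0,0,0.002,1],[0,0,0,0,0,0,1],[0,0,0,0,0,0,1]]
  ]
}}

```text
clock: 23.55
eef_pos: [493.1, 207.2, 101.6]
tcp_rot: [-0.001, 0.68, 0.734, 0.0]
force: [-6.0, 2.8, -4.6]
finger_gap: 25.4
```

Run:
```python
from h import *
s,e,R=pose();print(e,s['force'],s['finger_gap'],onarc(-120))
```

```text
[493.11800163 207.20760923 101.55983416] [-5.9772761   2.79101674 -4.64187161] 25.387422570106942 [493.2034313 206.2120936]
```

Call:
{"name": "play_rows", "arguments": {
  "commands": [
    [[0,0,0,0,0,0,0.5],[0,0,0,0,0,0,0.4],[0,0,0,0,0,0,0.4],[0,0,0,0,0,0,0.4],[0,0,0,0,0,0,0.4],[0,0,0,0,0,-0.02,0.4],[0,0,0,-0.01,0,-0.03,0.3],[0,0,0,-0.02,0,-0.03,0],[0,0,0,-0.03,0.01,-0.03,0],[0,0,0,-0.03,0.02,-0.03,0],[0,0,0,-0.03,0.02,-0.02,0],[0,0,0,0,0,0,0]]
  ]
}}

```text
clock: 24.55
eef_pos: [552.7, 91.1, 261.1]
tcp_rot: [0.003, 0.681, 0.732, 0.002]
force: [-0.5, 0.1, -0.6]
finger_gap: 92.0
```

Run:
```python
from h import *
s,e,R=pose();print(e,s['force'])
c=ctrl.get_calibration('wrist'); im,d=save('wrist','w13.png'); 
k=proj('wrist',np.r_[onarc(-120),115],c); print(k); Rm=np.array(c['R'])
def z(u,v):
    o,dr=ray('wrist',(u,v),c); q=d[v,u]/(Rm@dr)[2]; return (o+q*dr)
u,v=map(int,k)
zz=[z(x,y) for x in range(u-25,u+26) for y in range(v-25,v+26)]
zz=np.array([p for p in zz if p[2]>105 and p[2]<140]); print(len(zz),np.percentile(zz[:,2],[50,90,98]))
t=zz[zz[:,2]>np.percentile(zz[:,2],90)-4]; print(cv2.minEnclosingCircle(t[:,:2].astype(np.float32)),onarc(-120))
```

```text
[552.74051564  91.07338086 261.11199206] [-0.52414614  0.06302675 -0.60190479]
(np.float64(225.80364285726483), np.float64(83.08106915419651))
188 [112.59790459 114.38283987 114.83057722]
((493.68603515625, 206.93663024902344), 13.021627426147461) [493.2034313 206.2120936]
```

View pics/w13.png

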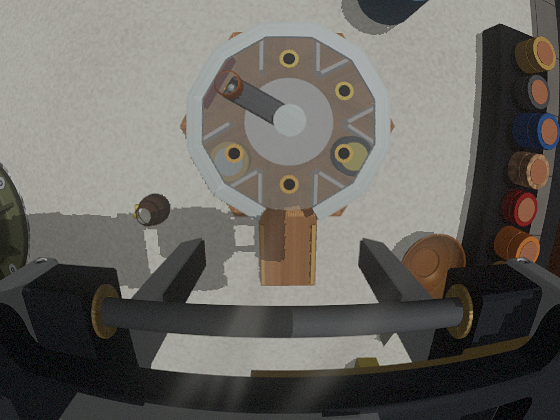

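Run:
```python
from h import *
print(delta([590,-290,260],H),delta([590,-290,260],np.radians(135)))
```

```text
{'rot': array([ 0.0039,  0.0001, -0.0028]), 'shift_after_rot': array([-0.3848,  0.0099, -0.0014]), 'shift': array([-0.3847,  0.011 , -0.0014])} {'rot': array([ 0.0037,  0.0015, -0.7125]), 'shift_after_rot': array([-0.2983, -0.2432, -0.0014]), 'shift': array([-0.3847,  0.011 , -0.0014])}
```

Call:
{"name": "play_rows", "arguments": {
  "commands": [
    [[0,0,0,-0.025,0.001,0,0],[0,0,0,-0.035,0.001,0,0],[0,0,0,-0.035,0.001,0,0],[0,0,0,-0.035,0.001,0,0],[0,0,0,-0.035,0.001,0,0],[0,0,0,-0.035,0.001,0,0],[0,0,0,-0.035,0.001,0,0],[0,0,0,-0.035,0.001,0,0],[0,0,0,-0.035,0.001,0,0],[0,0,0,-0.035,0.001,0,0],[0,0,0,-0.03,0.001,0,0],[0,0,0,-0.015,0,0,0]]
  ]
}}

```text
clock: 25.6
eef_pos: [589.2, -290.4, 255.3]
tcp_rot: [-0.001, 0.68, 0.733, -0.0]
force: [0.5, 0.2, 0.7]
finger_gap: 94.4
```

Call:
{"name": "play_rows", "arguments": {
  "commands": [
    [[0,0,-0.119,0,0,0,0],[0,0,-0.119,0,0,0,0],[0,0,-0.119,0,0,0,0],[0,0,-0.119,0,0,0,0],[0,0,-0.119,0,0,0,0],[0,0,-0.1175,0,0,0,0],[0,0,0,0,0,0,0],[0,0,0,0,0,0,0]]
  ]
}}

```text
clock: 26.27
eef_pos: [589.6, -287.3, 256.0]
tcp_rot: [-0.0, 0.383, 0.924, 0.0]
force: [0.3, -0.5, -0.2]
finger_gap: 93.9
```

Run:
```python
from h import *
im,d,c=tins('w14.png')
q='tin2_mid'
m=ctrl.outline_of(q,'wrist')[0]['mask']
R=np.array(c['R']); pts=[]
for v,u in zip(*np.nonzero(m)):
        if d[v,u]<=0: continue
        o,dr=ray('wrist',(u,v),c); k=d[v,u]/(R@dr)[2]; pts.append(o+k*dr)
pts=np.array(pts); t=pts[pts[:,2]>29]; print(len(pts),len(t))
(cx,cy),r=cv2.minEnclosingCircle(t[:,:2].astype(np.float32)); print(cx,cy,r, t[:,:2].mean(0))
print(delta([cx,cy,25],np.radians(135)))
```

```text
[ 589.6 -287.3  256. ] 26.2667 93.85329297207261
tin2_mid outline 0.76 [237, 188, 276, 226]
tin2_mid lm 0.89 [255. 207.] [ 581.2 -326.3]
1304 1170
582.3329467773438 -323.3882751464844 23.999902725219727 [ 582.01039995 -322.73637038]
{'rot': array([-0.    , -0.0001,  0.0019]), 'shift_after_rot': array([-0.0199, -0.0302,  0.2316]), 'shift': array([-0.0199, -0.0302,  0.2316])}
```

View pics/w14.png

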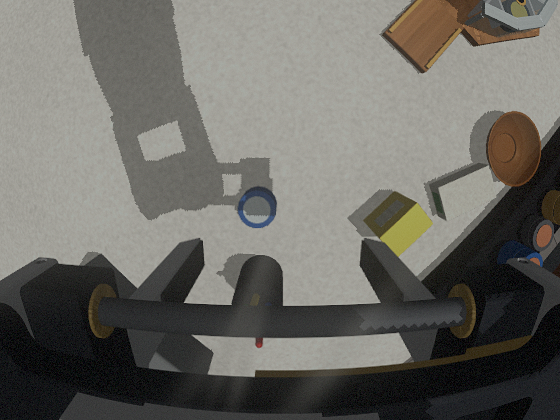

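Call:
{"name": "play_rows", "arguments": {
  "commands": [
    [[0,0,0,-0.01,-0.015,0,0],[0,0,0,-0.0099,-0.0152,0.02,0],[0,0,0,0,0,0.035,0],[0,0,0,0,0,0.035,0],[0,0,0,0,0,0.035,0],[0,0,0,0,0,0.03,0],[0,0,0,0,0,0.015,0],[0,0,0,0,0,0,0],[0,0,0,0,0,0,0]]
  ]
}}

```text
clock: 27.32
eef_pos: [582.4, -323.5, 86.7]
tcp_rot: [-0.0, 0.381, 0.924, 0.0]
force: [1.0, 0.2, 0.4]
finger_gap: 94.1
```

Run:
```python
from h import *
save('wrist','w15.png'); print(pose()[1],delta([582.3,-323.4,25],np.radians(135)))
```

```text
[ 582.8921561  -323.78733489   87.96771697] {'rot': array([0.0004, 0.0014, 0.0028]), 'shift_after_rot': array([ 0.0007, -0.0001,  0.063 ]), 'shift': array([ 0.0008, -0.0002,  0.063 ])}
```

View pics/w15.png

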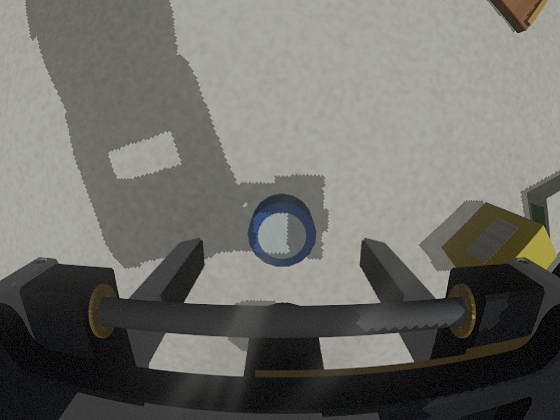

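Call:
{"name": "play_rows", "arguments": {
  "commands": [
    [[0,0,0,0.0005,0,0.02,0],[0,0,0,0,0,0.02,0],[0,0,0,0,0,0.015,0],[0,0,0,0,0,0.0075,0],[0,0,0,0,0,0,0.2],[0,0,0,0,0,0,1],[0,0,0,0,0,0,1],[0,0,0,0,0,0,1],[0,0,0,0,0,0,1],[0,0,0,0,0,0,1],[0,0,0,0,0,0,1],[0,0,0,0,0,0,1]]
  ],
  "newtons": 30
}}

```text
clock: 28.37
eef_pos: [582.1, -323.2, 24.4]
tcp_rot: [0.0, 0.381, 0.925, -0.0]
force: [-0.7, -0.1, 1.3]
finger_gap: 47.6
```

Call:
{"name": "play_rows", "arguments": {
  "commands": [
    [[0,0,0,0,0,0,1],[0,0,0,0,0,0,1],[0,0,0,0,0,0,1]]
  ]
}}

```text
clock: 28.62
eef_pos: [582.1, -323.2, 24.4]
tcp_rot: [0.0, 0.381, 0.925, 0.0]
force: [-0.7, 0.4, 4.0]
finger_gap: 47.0
```

Run:
```python
from h import *
u=np.array([np.cos(A),np.sin(A)])
print(pose()[1],pose()[0]['finger_gap'],delta([*(C+170*u),82],H))
```

```text
[ 582.13519628 -323.17817037   24.36749218] 47.01230174186416 {'rot': array([2.00e-04, 2.00e-04, 7.13e-01]), 'shift_after_rot': array([ 0.3296,  0.012 , -0.0576]), 'shift': array([ 0.2415,  0.2247, -0.0577])}
```

Call:
{"name": "play_rows", "arguments": {
  "commands": [
    [[0,0,0,0,0,-0.025,1],[0,0,0,0,0,-0.0325,1],[0,0,0,0.02,0.02,0,1],[0,0,0,0.02,0.02,0,1],[0,0,0,0.0166,0.0166,0,1],[0,0,0.119,0,0,0,1],[0,0,0.119,0,0,0,1],[0,0,0.119,0,0,0,1],[0,0,0.119,0,0,0,1],[0,0,0.119,0,0,0,1],[0,0,0.118,0,0,0,1]]
  ]
}}

```text
clock: 29.53
eef_pos: [581.6, -243.0, 81.3]
tcp_rot: [-0.0, 0.682, 0.731, -0.0]
force: [0.1, -0.3, -1.0]
finger_gap: 47.8
```

Run:
```python
from h import *
u=np.array([np.cos(A),np.sin(A)])
print(pose()[1],pose()[0]['finger_gap'],delta([*(C+170*u),82],H))
```

```text
[ 581.64824653 -243.00687182   81.32141588] 47.811291247172775 {'rot': array([-0.0004, -0.0002, -0.0059]), 'shift_after_rot': array([ 0.2496,  0.0064, -0.0007]), 'shift': array([ 0.2497,  0.0049, -0.0006])}
```

Call:
{"name": "play_rows", "arguments": {
  "commands": [
    [[0,0,0,0.02,0.001,0,1],[0,0,0,0.025,0.001,0,1],[0,0,0,0.025,0.001,0,1],[0,0,0,0.025,0.001,0,1],[0,0,0,0.025,0.001,0,1],[0,0,0,0.025,0.001,0,1],[0,0,0,0.025,0,0,1],[0,0,0,0.025,0,0,1],[0,0,0,0.025,0,0,1],[0,0,0,0.0295,0,0,1],[0,0,0,0,0,0,1],[0,0,0,0,0,0,1]]
  ]
}}

```text
clock: 30.53
eef_pos: [568.7, 7.1, 81.5]
tcp_rot: [-0.0, 0.679, 0.734, -0.0]
force: [0.3, -0.7, -0.5]
finger_gap: 47.4
```

Run:
```python
from h import *
u=np.array([np.cos(A),np.sin(A)])
save('wrist','w16.png')
print(pose()[1],pose()[0]['finger_gap'],delta([*(C+170*u),40.5],H))
```

```text
[568.86391738   6.17391062  81.51549322] 47.189456167174995 {'rot': array([-0.0002,  0.0001,  0.0009]), 'shift_after_rot': array([0.0002, 0.0003, 0.041 ]), 'shift': array([0.0002, 0.0003, 0.041 ])}
```

View pics/w16.png

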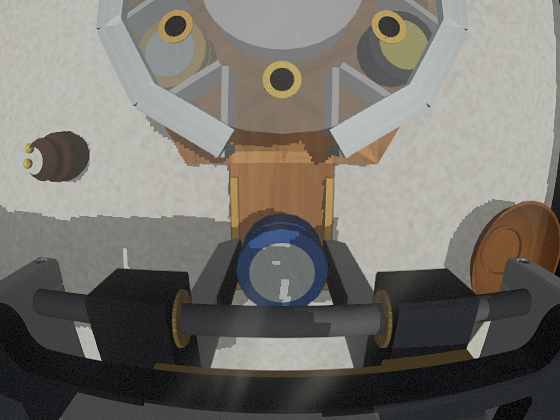

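Call:
{"name": "play_rows", "arguments": {
  "commands": [
    [[0,0,0,0,0,0.015,1],[0,0,0,0,0,0.015,1],[0,0,0,0,0,0.008,1],[0,0,0,0,0,0.003,1],[0,0,0,0,0,0,1],[0,0,0,0,0,0,1]]
  ]
}}

```text
clock: 31.08
eef_pos: [569.2, 5.7, 41.0]
tcp_rot: [0.0, 0.68, 0.733, 0.0]
force: [0.3, -0.6, -0.4]
finger_gap: 47.7
```

Call:
{"name": "play_rows", "arguments": {
  "commands": [
    [[0,0,0,0,0,0,0.3],[0,0,0,0,0,0,0.3],[0,0,0,0,0,0,0.3],[0,0,0,0,0,0,0.3],[0,0,0,0,0,0,0.3],[0,0,0,0,0,-0.03,0.3],[0,0,0,0,0,-0.03,0.5],[0,0,0,0,0,0,1],[0,0,0,-0.03,0,0,1],[0,0,0,-0.03,0,0,1],[0,0,0,0,0,0,1]]
  ]
}}

```text
clock: 32.0
eef_pos: [573.6, -57.4, 100.7]
tcp_rot: [0.0, 0.681, 0.733, -0.0]
force: [-0.3, -0.6, 0.2]
finger_gap: 35.5
```

Run:
```python
from h import *
u=np.array([np.cos(A),np.sin(A)])
print(pose()[1],pose()[0]['finger_gap'],delta([*(C+222*u),45],H))
save('wrist','w17.png')
```

```text
[573.63442253 -57.35230272 100.67028954] 35.50619585183099 {'rot': array([ 0.0006,  0.0008, -0.0025]), 'shift_after_rot': array([0.0119, 0.0004, 0.0557]), 'shift': array([0.0119, 0.0003, 0.0557])}
```

View pics/w17.png

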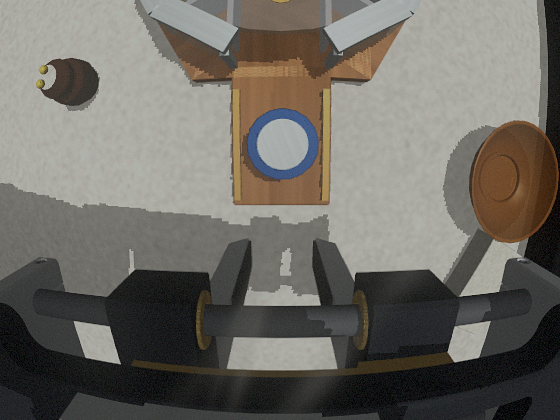

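Same sequence as for the gold tin.

Call:
{"name": "play_rows", "arguments": {
  "commands": [
    [[0,0,0,0,0,0.02,1],[0,0,0,0,0,0.025,1],[0,0,0,0,0,0.011,1],[0,0,0,0,0,0,1],[0,0,0,0.012,0,0,1],[0,0,0,0.01,0,0,1],[0,0,0,0.01,0,0,1],[0,0,0,0.01,0,0,1],[0,0,0,0.01,0,0,1],[0,0,0,0.01,0,0,1],[0,0,0,0.01,0,0,1],[0,0,0,0.01,0,0,1]]
  ]
}}

```text
clock: 33.05
eef_pos: [567.1, 29.2, 44.8]
tcp_rot: [0.0, 0.68, 0.733, 0.0]
force: [-0.0, -0.4, 1.8]
finger_gap: 0.5
```

Call:
{"name": "play_rows", "arguments": {
  "commands": [
    [[0,0,0,0.01,0,0,1],[0,0,0,0.01,0,0,1],[0,0,0,0.007,0,0,1],[0,0,0,0.005,0,0,1],[0,0,0,0.004,0,0,1],[0,0,0,0,0,0,1],[0,0,0,0,0,0,1]]
  ]
}}

```text
clock: 33.63
eef_pos: [564.5, 64.0, 44.6]
tcp_rot: [-0.0, 0.68, 0.733, -0.0]
force: [-1.2, -0.4, -0.8]
finger_gap: 0.5
```

Run:
```python
from h import *
u=np.array([np.cos(A),np.sin(A)])
s,e,R=pose();print(e,(e[:2]-C)@u,s['force'])
c=ctrl.get_calibration('wrist'); im,d=save('wrist','w18.png')
for r in (74,78,82,86): print(r,proj('wrist',np.r_[C+r*u,49],c))
```

```text
[564.47847706  63.96580632  44.57675162] 112.23213270664733 [-1.15574241 -0.38281158 -0.77252053]
74 (np.float64(281.32786601384066), np.float64(196.74933469376143))
78 (np.float64(281.32980301522736), np.float64(204.68931563980044))
82 (np.float64(281.3318652956088), np.float64(212.54609905292088))
86 (np.float64(281.3340459810903), np.float64(220.31196619058977))
```

View pics/w18.png

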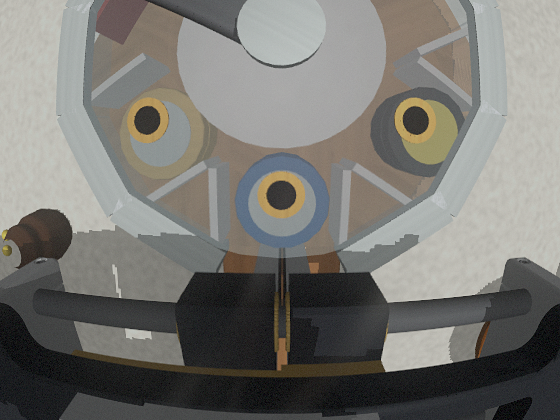

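Call:
{"name": "play_rows", "arguments": {
  "commands": [
    [[0,0,0,0.001,0,0,1],[0,0,0,0,0,0,1],[0,0,0,-0.02,0,0,1],[0,0,0,-0.03,0,0,0.6],[0,0,0,0,0,-0.03,0.3],[0,0,0,0,0,-0.035,0.3],[0,0,0,0,0,-0.035,0.3],[0,0,0,0,0,-0.03,0.3],[0,0,0,0,0,0,0.3],[0,0,0,0,0,0,0.3]]
  ]
}}

```text
clock: 34.52
eef_pos: [568.7, 14.9, 176.0]
tcp_rot: [0.001, 0.68, 0.733, 0.001]
force: [-0.6, 0.6, -0.1]
finger_gap: 43.7
```

Run:
```python
from h import *
s,e,R=pose();print(e,delta([*onarc(-120),175],H))
im,d=save('wrist','w19.png')
```

```text
[568.72953862  14.92150422 176.04894685] {'rot': array([ 0.003 ,  0.0003, -0.0004]), 'shift_after_rot': array([ 0.1965, -0.0608,  0.001 ]), 'shift': array([ 0.1964, -0.0609,  0.0008])}
```

View pics/w19.png

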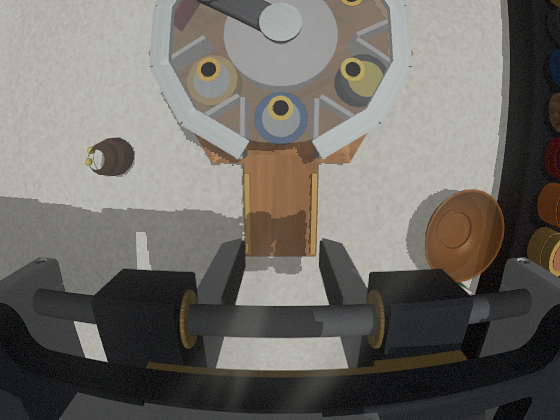

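Call:
{"name": "play_rows", "arguments": {
  "commands": [
    [[0,0,0,0.025,-0.008,0,0.3],[0,0,0,0.035,-0.011,0,0.3],[0,0,0,0.035,-0.011,0,0.3],[0,0,0,0.035,-0.011,0,0.3],[0,0,0,0.035,-0.01,0,0.3],[0,0,0,0.0315,-0.01,0,0.3],[0,0,0,0,0,0.02,0.3],[0,0,0,0,0,0.025,0.3],[0,0,0,0,0,0.02,0.3],[0,0,0,0,0,0.009,0.3],[0,0,0,0,0,0,0.3],[0,0,0,0,0,0,0.3]]
  ]
}}

```text
clock: 35.57
eef_pos: [492.5, 206.3, 100.4]
tcp_rot: [-0.0, 0.68, 0.733, -0.001]
force: [-0.3, -0.3, 1.4]
finger_gap: 65.9
```

Run:
```python
from h import *
s,e,R=pose();print(e,s['force'],delta([*onarc(-120),101],H))
```

```text
[492.47257115 206.26142141 100.41487818] [-0.28123428 -0.2573937   1.4205576 ] {'rot': array([-0.0011,  0.0003, -0.0003]), 'shift_after_rot': array([-0.0001,  0.0007, -0.0006]), 'shift': array([-0.0001,  0.0007, -0.0006])}
```

Call:
{"name": "play_rows", "arguments": {
  "commands": [
    [[0,0,0,0.0003,0.0008,-0.0006,1],[0,0,0,0,0,0,1],[0,0,0,0,0,0,1],[0,0,0,0,0,0,1],[0,0,0,0,0,0,1],[0,0,0,0,0,0,1],[0,0,0,0,0,0,1],[0,0,0,0,0,-0.004,1],[0,0,0,0,0,-0.004,1],[0,0,0,0,0,-0.004,1],[0,0,0,0,0,-0.001,1],[0,0,0,0,0,0,1]]
  ],
  "newtons": 40
}}

```text
clock: 36.57
eef_pos: [493.1, 206.8, 114.3]
tcp_rot: [-0.0, 0.68, 0.733, -0.0]
force: [0.6, 0.6, -8.0]
finger_gap: 24.9
```

Call:
{"name": "play_rows", "arguments": {
  "commands": [
    [[0,0,0,0,0,0,1]]
  ]
}}

```text
clock: 36.65
eef_pos: [493.1, 206.8, 114.0]
tcp_rot: [-0.0, 0.68, 0.733, -0.0]
force: [0.8, 0.5, -7.8]
finger_gap: 25.5
```

Call:
{"name": "play_rows", "arguments": {
  "commands": [
    [[0,0,0,-0.0054,-0.0028,0,1],[0,0,0,-0.0057,-0.0024,0,1],[0,0,0,-0.0058,-0.0018,0,1],[0,0,0,-0.0059,-0.0013,0,1],[0,0,0,-0.0061,-0.0008,0,1],[0,0,0,-0.0061,-0.0003,0,1],[0,0,0,-0.0061,0.0003,0,1],[0,0,0,-0.0061,0.0008,0,1],[0,0,0,-0.0059,0.0013,0,1],[0,0,0,-0.0058,0.0018,0,1],[0,0,0,-0.0057,0.0024,0,1],[0,0,0,-0.0054,0.0028,0,1]]
  ]
}}

```text
clock: 37.65
eef_pos: [498.3, 136.1, 113.9]
tcp_rot: [-0.0, 0.68, 0.733, -0.001]
force: [-4.7, -0.9, -7.5]
finger_gap: 25.2
```

Run:
```python
from h import *
s,e,R=pose();print(e,s['force'],s['finger_gap'],onarc(-60))
```

```text
[498.33844986 136.053661   113.94650712] [-4.73980783 -0.87468085 -7.52964625] 25.228875957007602 [498.50067255 136.41281541]
```

Call:
{"name": "play_rows", "arguments": {
  "commands": [
    [[0,0,0,-0.0052,0.0033,0,1],[0,0,0,-0.0048,0.0037,0,1],[0,0,0,-0.0045,0.0041,0,1],[0,0,0,-0.0041,0.0045,0,1],[0,0,0,-0.0037,0.0048,0,1],[0,0,0,-0.0033,0.0052,0,1],[0,0,0,-0.0028,0.0054,0,1],[0,0,0,-0.0024,0.0057,0,1],[0,0,0,-0.0018,0.0058,0,1],[0,0,0,-0.0013,0.0059,0,1],[0,0,0,-0.0008,0.0061,0,1],[0,0,0,-0.0003,0.0061,0,1]]
  ]
}}

```text
clock: 38.65
eef_pos: [562.4, 106.1, 114.2]
tcp_rot: [0.0, 0.68, 0.733, -0.0]
force: [-2.4, -4.0, -7.3]
finger_gap: 25.0
```

Call:
{"name": "play_rows", "arguments": {
  "commands": [
    [[0,0,0,0,0,0,1],[0,0,0,0,0,0,1]]
  ]
}}

```text
clock: 38.82
eef_pos: [562.3, 106.3, 114.3]
tcp_rot: [0.001, 0.68, 0.733, 0.0]
force: [0.4, -5.9, -7.9]
finger_gap: 24.9
```

Run:
```python
from h import *
s,e,R=pose();print(e,s['force'],s['finger_gap'],onarc(0),delta([*onarc(0),101],H))
```

```text
[562.25461462 106.34633806 114.26087435] [ 0.3604732  -5.8509237  -7.92613411] 24.904580295603985 [561.59724125 106.10072182] {'rot': array([ 0.001 ,  0.0005, -0.0002]), 'shift_after_rot': array([-0.0002, -0.0007,  0.0133]), 'shift': array([-0.0002, -0.0007,  0.0133])}
```

Call:
{"name": "play_rows", "arguments": {
  "commands": [
    [[0,0,0,0,-0.0006,0,1],[0,0,0,0,0,0.003,1],[0,0,0,0,0,0.004,1],[0,0,0,0,0,0.004,1],[0,0,0,0,0,0.002,1],[0,0,0,0,0,0,1],[0,0,0,0,0,0,1],[0,0,0,0,0,0,0.5],[0,0,0,0,0,0,0.4],[0,0,0,0,0,0,0.4],[0,0,0,0,0,0,0.4],[0,0,0,0,0,0,0.4]]
  ]
}}

```text
clock: 39.82
eef_pos: [561.3, 106.9, 101.6]
tcp_rot: [0.0, 0.68, 0.733, 0.0]
force: [0.5, 0.2, -0.1]
finger_gap: 54.3
```

Call:
{"name": "play_rows", "arguments": {
  "commands": [
    [[0,0,0,0,0,-0.02,0.4],[0,0,0,-0.01,0,-0.03,0.2],[0,0,0,-0.01,0,-0.03,0],[0,0,0,-0.01,0,-0.03,0],[0,0,0,-0.01,0,-0.03,0],[0,0,0,-0.01,0,-0.03,0],[0,0,0,0,0,-0.01,0],[0,0,0,0,0,0,0],[0,0,0,0,0,0,0]]
  ]
}}

```text
clock: 40.57
eef_pos: [564.7, 57.1, 280.4]
tcp_rot: [-0.0, 0.68, 0.733, -0.0]
force: [0.1, 0.5, -0.4]
finger_gap: 94.1
```

Run:
```python
from h import *
s,e,R=pose();print(e,s['force'])
c=ctrl.get_calibration('wrist'); im,d=save('wrist','w20.png'); 
k=proj('wrist',np.r_[onarc(0),115],c); print(k); Rm=np.array(c['R'])
def z(u,v):
    o,dr=ray('wrist',(u,v),c); q=d[v,u]/(Rm@dr)[2]; return (o+q*dr)
u,v=map(int,k)
zz=np.array([z(x,y) for x in range(u-25,u+26) for y in range(v-25,v+26)])
zz=zz[(zz[:,2]>105)&(zz[:,2]<140)]; print(len(zz),np.percentile(zz[:,2],[50,90,98]))
t=zz[zz[:,2]>np.percentile(zz[:,2],90)-4]; print(cv2.minEnclosingCircle(t[:,:2].astype(np.float32)),onarc(0))
save('side','side2.png');save('scene','scene2.png')
a=cv2.imread('pics/side2.png')[120:320,190:390]; cv2.imwrite('pics/c20.png',cv2.resize(a,None,fx=3,fy=3,interpolation=3))
```

```text
[564.70162611  57.07038106 280.40970194] [ 0.13461183  0.53725625 -0.43381348]
(np.float64(281.85384033623706), np.float64(154.33661775035276))
138 [112.89655167 114.28655754 115.12621113]
((561.8710327148438, 106.35523986816406), 13.14673900604248) [561.59724125 106.10072182]
```

View pics/w20.png

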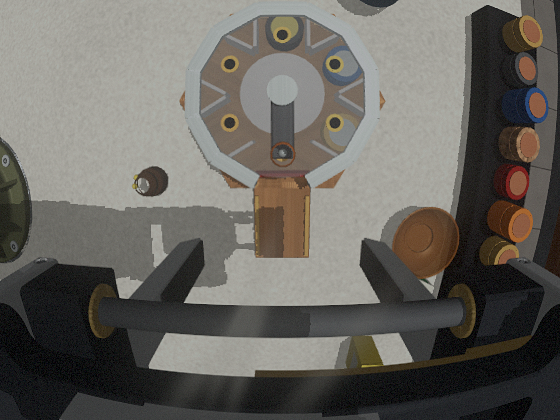

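View pics/c20.png

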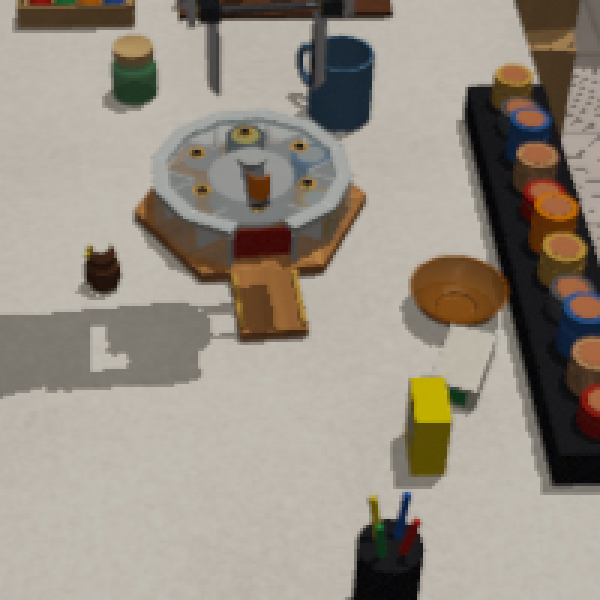

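View pics/scene2.png

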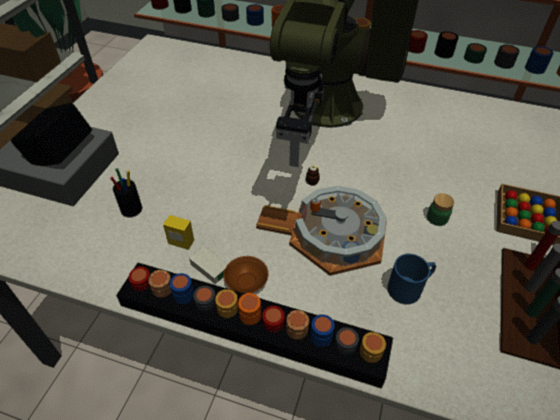

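Run:
```python
from h import *
for cam in('scene','side'):
    ctrl.get_image(cam)
    for q in('tin1_mid','tin4_mid','tin2_mid','tin3_mid'):
        print(cam,q,[(round(x['conf'],2),np.round(x['uv']),atz(cam,x['uv'],17)[:2].round()) for x in ctrl.landmark_of(q,cam)])
im=cv2.imread('pics/w20.png'); cv2.imwrite('pics/c21.png',cv2.resize(im[0:200,170:400],None,fx=3,fy=3,interpolation=3))
```

```text
scene tin1_mid []
scene tin4_mid []
scene tin2_mid []
scene tin3_mid [(0.19, array([127., 211.]), array([ 675., -389.]))]
side tin1_mid []
side tin4_mid []
side tin2_mid []
side tin3_mid []
```

View pics/c21.png

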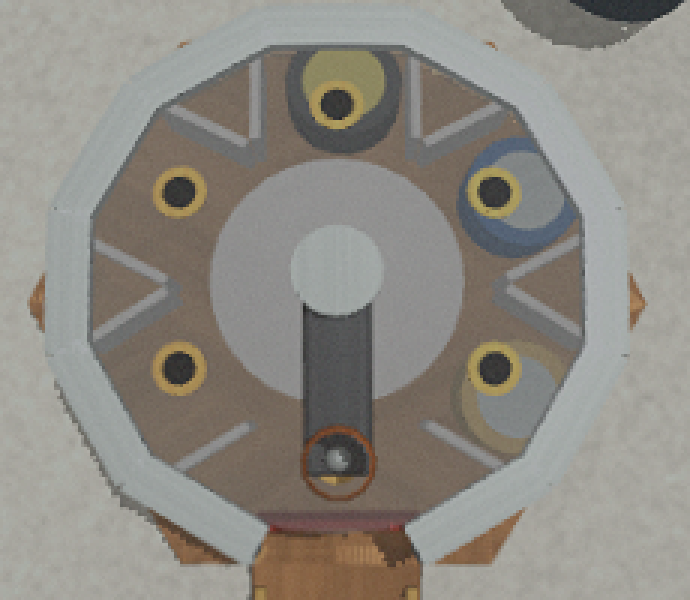

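View pics/side2.png

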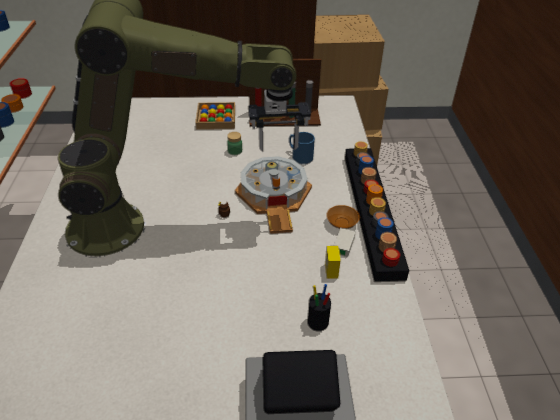

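Run:
```python
from h import *
c=ctrl.get_calibration('wrist')
for n,p in [('gold disc',(514,398)),('blue disc',(526,188)),('stock',(344,78))]:
    w=atz('wrist',(p[0]/3+170,p[1]/3),49,c)[:2]; print(n,w,np.linalg.norm(w-C))
    for f in (60,120,180):
        if n[0]==('g','b','s')[f//60-1]:
            for r in (78,86,92):
                q=proj('wrist',np.r_[onarc(f,r),49],c); print('   r',r,((q[0]-170)*3,q[1]*3))
```

```text
gold disc [631.98590933 134.61810973] 86.21224586048794
   r 78 (np.float64(502.59047028905434), np.float64(378.3167176166042))
   r 86 (np.float64(519.2827571656496), np.float64(388.63753247411825))
   r 92 (np.float64(531.7089000336102), np.float64(396.3832430928435))
blue disc [630.29453956 222.30489359] 87.34189163395152
   r 78 (np.float64(502.44591008877325), np.float64(190.60272117885864))
   r 86 (np.float64(519.1250539743021), np.float64(182.19948271168013))
   r 92 (np.float64(531.5446243245775), np.float64(175.99924993225753))
stock [553.40807746 262.36958357] 86.51792934902804
   r 78 (np.float64(334.9533086340553), np.float64(96.74235828976597))
   r 86 (np.float64(334.9524580772475), np.float64(78.9582939410177))
   r 92 (np.float64(334.95184659784894), np.float64(65.76605479741869))
```

```bash
python3 -c "
from workcell import ctrl
print(ctrl.job_done())"
```

```text
the job is handed in; nothing more can be done
None
```

I loaded both coloured tins into the case and handed the job in at about 41 s, well under the 210 s limit; no verdict was reported.

- **Tins:** only the gold and blue tins were on the counter. I saw no red or green tin in the scene or side views, and the networks found none either. Gold went into pocket 1 and blue into pocket 2.
- **Wheel:** I locked it at −60° for the gold tin, then at −120° for the blue. I turned it back afterwards, so the red panel shuts the window.
- **Knob and plunger:** the knob measured within 0.5 mm of its place over the home hole. Its top was at about 115 mm, so the plunger is home.
- **Tins in the case:** all three stand upright, gold and blue in their own pockets and the black tin still in pocket 3. The turning moved gold and blue outward, from 77–78 mm to about 86–87 mm from the axis. That matches a tin resting against the fence (86 mm) and is inside the 92 mm limit, but the margin is only about 5 mm.
- **Other goods:** they look unmoved in the camera pictures, which I compared by eye only. The arm is clear of everything.

The only odd network report was a faint hit (0.19 confidence) for the gold tin at the pen pot, which the pictures rule out.

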